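# Slide a plate off the guide board and load it into the bending rolls

### The arm

A 6-joint arm with a two-finger parallel gripper is mounted at the origin on the work surface. World frame = base frame: x ahead of the robot, y to its left, z up, the work surface at z = 0. Lengths are in mm, angles in rad, forces in N, time in s.
With the tool pointing down it reaches from about 400 to 925 mm from the base axis. Payload 12.5 kg.
Tool frame: the origin (TCP) lies at the very end of the fingers, on their centre line; the grasp point (between the pads) lies 19 mm behind it (env.tcp_to_grasp is the distance from the TCP to the grasp point, in mm); z points along the fingers, x is the direction in which the jaws open and shut, and the axes are right-handed (so a half turn about z gives the same grasp; the last joint's range is limited). The gripper opens to 95 mm and grips with 3 to 60 N. Pads are 20 mm wide; open, the fingers measure 119 mm over their backs; the gripper's body (75 mm by 180 mm) begins 59 mm behind the grasp point.
Start: joints at [-1.348, 0.491, 1.559, -0, 1.092, -0.106], TCP at [201.841, -591.532, 187.161] pointing down, gripper open.
Joint ranges: [-3.1, 3.1], [-0.84, 2.19], [0.05, 2.79], [-1.13, 4.28], [0.06, 2.93], [-2.69, 2.69]. Speed limits (rad/s): [2.22, 2.22, 2.79, 3.14, 3.14, 3.14].

### API

Orientations are given as [roll, pitch, yaw] about the fixed x, y, z axes, in that order (R = Rz(yaw) Ry(pitch) Rx(roll)).
In Python, from cell import env, vision, job gives the robot as it stands.
- The arm moves only by the shell command python3 -m pendant 'ROWS' [OPENING]. ROWS is JSON, a list of rows, each a list of 4 numbers: the shift along the tool's x, y, z in mm, then the turn about the tool's z in degrees. In form: [[tx, ty, tz, turn], ...]. A call has 1 to 8 rows; each row is the pose to reach, as a shift and turn from the pose measured when the call began, along the tool's axes at that moment; what a row does not reach only later rows make up. A row lasts 1/8 s, in which the tool goes at most 62.5 mm and 10.7 degrees, less where a joint would pass 70% of its speed; a pose out of reach is approached as far as the arm can. A call with a gripper value outside its range is refused whole. OPENING is the closure, from 0 (fully open) to 1 (shut), set as the call begins (- or left out, the last holds). The fingers move at their own pace and stop on an object; the grip force is fixed at half the most. Time passes only in rows, so rows that repeat a pose let the fingers close. It gives the time, the measured TCP pose, the force and the opening at its end, in the units of the state.
- env.state(): the state, without advancing time (a new reading comes with each control period).
- vision.read_camera(name): name is "scene" or "top"; returns a dict with "pixels" (400x640x3 uint8, red, green, blue), "intrinsics" (3x3 intrinsics, pixels), "k1" (the pictures are not rectified: a ray, as slopes to the right and down, at radius r is drawn at 1 + k1 r^2 times it, then the intrinsics apply), "R" (3x3) and "t" (3): a world point X has camera coordinates R X + t. Camera axes: x right, y down, z forward; pixel columns grow to the right and rows downward; lengths in mm; the calibration is good to about 2 mm. A picture is of the moment at which its call begins. There is no depth.
- job.job_done(): hands the job in, once; it reports no verdict.
Trained networks look in a picture, given as the dict that the camera call returned (one of the last four; its "shot" number tells which), for a name from the list of things; names that differ only in an ending like _2 or _b are one class to them, and where a whole thing is asked for, a point or a joint stands for the part that bears it (a point fixed in the world has none). Each returns a list of dicts, best first, with "confidence" (0 to 1); they miss things now and then, are a little off and sometimes report something else, mostly with a low value. They report only what shows in the picture. A call takes as long as a camera call.
- vision.find_in(picture, query): "at" ([x, y, z] in mm, in the coordinates of the camera as it stood for that picture, good to about 4 mm: the middle of the surface that is visible of it).
- vision.regions_of(picture, query): "pixels" (400x640 bool, what is visible of it).
The state is a dict: "t": time; "joints": joint angles; "qvel": joint speeds; "tau": joint torques, N m; "eef_pos": TCP position; "tcp_rot": TCP orientation; "ft_force": force on the tool from outside, world axes, zero at the start; "moment": the same for the moment, N m; "opening": opening from 0.0 (shut) to 1.0 (fully open).
Only numpy, scipy, OpenCV 4.12 (cv2) and the standard library are available. Lean on these libraries where they do the work, as an engineer would, in place of code of your own. Each camera call takes 0.05 s, during which the arm holds its last target.

### The job

Load the aluminium plate into the small bending rolls. It lies flat between the strips of the wooden guide board, where its sides cannot be reached, so slide it along the board until about a third to two fifths of it sticks out over the end nearest the robot, then grip that end, lift the plate off and set it down (do not let it drop, neither onto the bench nor out of the air) flat on the feed bed of the rolls, between the two low guides and with its far end touching the stop bar, and let go. Leave the mallet that lies between them where it is.

Things in the scene. Friction and masses are not known exactly. Their poses are not given: they have to be found in the camera images.
- plate_center (a point): centre (half-way up) of the loose flat aluminium plate, 160 mm long (x), 60 wide (y), 6 thick (z), 0.12 to 0.2 kg, a dark hole mark near each corner. It starts on the guide board, length along it, its near end 5 to 20 mm short of the board's near end. Lying on the board or the feed bed its centre is 73 mm above the bench. It tips off an edge if over 80 mm overhang
- board: fixed wooden guide board. Origin on the bench under its centre; x along it, away from the robot, y left, z up. Top 70 mm above the bench, 220 mm long (x -110 to 110), 120 wide. Two dark steel strips, 15 mm wide and 10 mm above the top, run its whole length and leave a channel 70 mm wide (y -35 to 35), open at both ends
- board_near (a point): middle of the near end of the guide board's top (board x = -110 mm, 70 mm above the bench); axes as the board. The plate is to overhang here; free space below, down to the bench
- rolls: small grey bending rolls, fixed. Origin on the bench under the stop bar's face; x away from the robot, y left, z up. Feed bed in front: x -100 to 0 mm, 120 wide, top 70 mm above the bench, near edge open below; two guides on it, 8 mm high, 78 mm apart (y -39 to 39). Behind: rolls and cheeks to 140 mm high, x 10 to 130, y -100 to 100, crank out to y = 155 mm
- rolls_stop (a point): foot of the flat upright stop bar at the far end of the feed bed, on the bed's top, mid-way between the guides; axes as the rolls. The bar rises 25 mm above the bed. A plate fully home has its centre 80 mm from here towards the robot, its length along x, and sticks out 60 mm over the near edge of the bed
- mallet: soft-faced mallet with a wooden handle, lying between the guide board and the rolls, 290 mm long, head 90 mm wide and 40 mm high; origin under the handle, head at +x (bystander, loose; leave it alone)

How it is judged (in metres and radians):
On the way, in this order (a step that is already met when the one before it is completed fails the run):
1. the plate lies flat on the guide board with at least 40 mm of it sticking out over the near end (x of plate_center in the frame of board between -0.112 and -0.07 m and y of plate_center in the frame of board between -0.02 and 0.02 m and height (world z) of plate_center between 0.07 and 0.077 m and angle between plate_center's own z axis and vertical below 0.05 rad), for 0.2 s.
2. the plate is held in the fingers, more than 20 mm above the board (height (world z) of plate_center above 0.093 m and contact force between the fingers and plate above 0.5 N), for 0.2 s.
At the end, for the whole second after the job is handed in: the plate lies flat (within 3 degrees) and still on the feed bed of the rolls, between the two low guides, its far end no more than 5 mm from the stop bar and its length within 5 degrees of the feeding direction (x of plate_center in the frame of rolls between -0.085 and -0.077 m and y of plate_center in the frame of rolls between -0.0115 and 0.0115 m and height (world z) of plate_center between 0.07 and 0.076 m and angle between plate_center's own z axis and vertical below 0.05 rad and angle between the x axis of plate_center and the x axis of rolls, either way round below 0.1 rad and linear speed of plate below 0.01 m/s); the robot touches nothing.
It fails at once if the plate drops off towards the bench (its centre more than 15 mm below where it lies on the board or bed) (height (world z) of plate_center below 0.058 m).
It fails at once if the plate is let go while it is more than 25 mm above the height at which it rests (height (world z) of plate_center above 0.098 m and contact force between the fingers and plate below 0.01 N).
It fails at once if the mallet is shifted by more than 30 mm (distance of mallet from where it was at the start of the episode above 0.03 m).
It also fails if it takes over 58 s, if anything falls off the work surface, if the arm or the gripper's body presses on something with over 40 N, if the wrist force passes 120 N, or if a joint passes its speed limit or range.

## Working session

There is one attempt and no reset: what is moved stays moved. The work goes in short steps, Python scripts to look and compute and a shell command to move; the robot and the scene stay as the last step left them, time stands still between calls to the robot, and variables do not carry over. Pictures are saved under pics/ and viewed, and the job is handed in when it is done.

```bash
ls; mkdir -p pics
python3 - <<'E'
from cell import env, vision, job
import cv2
print(env.state())
for n in ("scene","top"):
    p=vision.read_camera(n)
    cv2.imwrite(f"pics/{n}0.png",p["pixels"][:,:,::-1])
    print(n,p["shot"],p["intrinsics"].tolist() if hasattr(p["intrinsics"],'tolist') else p["intrinsics"],p["k1"],p["R"],p["t"])
    for q in ("plate_center","board","board_near","rolls","rolls_stop","mallet"):
        try: print(q,[(r["at"],r["confidence"]) for r in vision.find_in(p,q)])
        except Exception as e: print(q,e)
E
```

```text
pics
{'t': 0.0, 'joints': array([-1.34762595e+00,  4.91567199e-01,  1.55944669e+00, -6.30324737e-05,
        1.09168755e+00, -1.05599987e-01]), 'qvel': array([-5.65634135e-04,  1.07973838e-03,  4.96576506e-04,  3.74420081e-04,
       -4.34442155e-05, -3.64826140e-04]), 'tau': array([-3.03803827e-04, -6.12637281e+01, -2.58177602e+01,  6.92003011e-02,
        4.83433949e-02, -7.90552281e-05]), 'eef_pos': array([ 201.74488738, -591.25713217,  186.55796793]), 'tcp_rot': array([-3.14153137e+00,  1.10850543e-03, -1.24199684e+00]), 'ft_force': array([ 0.0876187 , -0.299963  , -0.20121483]), 'moment': array([-0.01436028, -0.03872167, -0.03017531]), 'opening': 1.0003465728356484}
scene 1 [[482.8852142898028, 0.0, 318.95418977209863], [0.0, 482.8852142898028, 204.81058965985767], [0.0, 0.0, 1.0]] -0.13670812370577154 [[-0.27359925  0.96183518 -0.00406576]
 [ 0.55340946  0.15396022 -0.81855618]
 [-0.78669016 -0.22620639 -0.5744121 ]] [ 123.21307489 -209.1194016  1227.43949705]
plate_center [([-248.6, 6.2, 798.5], 0.58)]
board [([-240.9, 56.4, 733.5], 0.85)]
board_near [([-240.7, 52.6, 741.9], 0.64)]
rolls [([126.7, 115.0, 619.8], 0.6), ([-44.3, 118.3, 723.7], 0.46)]
rolls_stop [([130.3, 114.5, 622.1], 0.87), ([-243.2, 53.0, 736.9], 0.32)]
mallet [([-43.4, 119.4, 723.3], 0.68)]
top 2 [[467.8520903186211, 0.0, 316.8255401782381], [0.0, 467.8520903186211, 206.08836201741303], [0.0, 0.0, 1.0]] -0.05086527450638587 [[ 0.02125355 -0.99976483  0.00430827]
 [-0.99649923 -0.02153224 -0.08078148]
 [ 0.08085525 -0.00257629 -0.99672252]] [ 14.12769515 518.38258794 917.50957635]
plate_center [([256.1, -28.9, 887.4], 0.68)]
board [([232.6, -39.6, 896.7], 0.81)]
board_near [([232.4, -41.2, 893.5], 0.97)]
rolls [([-162.5, -87.1, 880.1], 0.9)]
rolls_stop [([-162.9, -87.9, 879.2], 0.42)]
mallet [([30.2, -48.6, 937.3], 0.69)]
```

View pics/scene0.png

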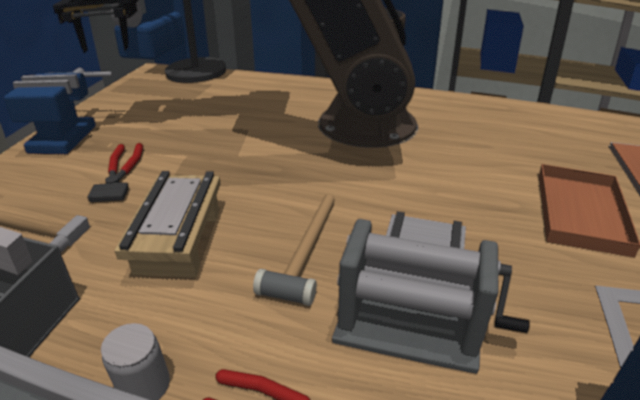

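View pics/top0.png

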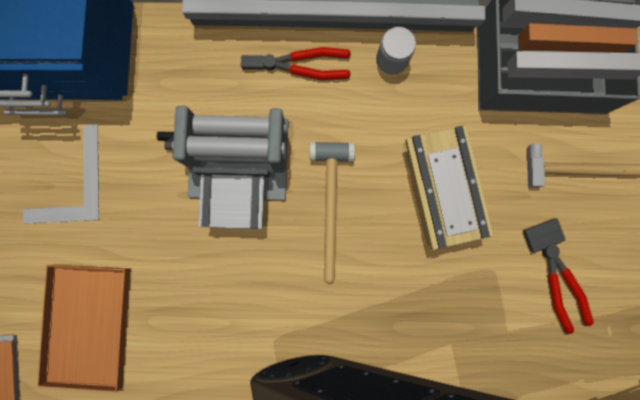

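The scene picture shows the board at left (about 170,220) with the plate in its channel, the mallet at (295,265) and the rolls at (415,290). In the top picture the board spans (410,140) to (485,245), tilted a few degrees. The plate is at (455,190) and the rolls' feed bed at (232,200). I'll zoom in and measure corners.

```bash
cat > h.py <<'E'
from cell import env, vision, job
import cv2, numpy as np
def pic(n): return vision.read_camera(n)
def px2w(p,uv,z):
    uv=np.atleast_2d(np.array(uv,float)); K=p["intrinsics"]
    # brown model k1 as the given one
    n=cv2.undistortPoints(uv[:,None,:],np.array(K),np.array([p["k1"],0,0,0.]))[:,0]
    R=np.array(p["R"]);t=np.array(p["t"]); C=-R.T@t
    d=np.c_[n,np.ones(len(n))]@R
    return C+d*((z-C[2])/d[:,2])[:,None]
def w2px(p,X):
    return cv2.projectPoints(np.atleast_2d(np.array(X,float)),cv2.Rodrigues(np.array(p["R"]))[0],np.array(p["t"]),np.array(p["intrinsics"]),np.array([p["k1"],0,0,0.]))[0][:,0]
def c2w(p,X): return np.array(p["R"]).T@(np.array(X)-np.array(p["t"]))
def crop(p,box,s,name):
    x0,y0,x1,y1=box
    cv2.imwrite(name,cv2.resize(p["pixels"][y0:y1,x0:x1,::-1],None,fx=s,fy=s,interpolation=cv2.INTER_CUBIC))
E
python3 - <<'E'
from h import *
p=pic("top")
crop(p,(390,110,510,260),4,"pics/tb.png")
crop(p,(150,95,310,240),4,"pics/tr.png")
for q in ("plate_center","board","rolls","mallet"):
    rs=vision.regions_of(p,q)
    for r in rs[:2]:
        m=r["pixels"].astype(np.uint8); print(q,r["confidence"],m.sum(),cv2.minAreaRect(cv2.findNonZero(m)), cv2.boundingRect(m))
    r=vision.find_in(p,q)
    for x in r[:1]: print(q,c2w(p,x["at"]))
E
```

```text
plate_center 0.79 2698 ((452.0577392578125, 191.57009887695312), (84.1518783569336, 33.07997512817383), 77.09259033203125) (428, 148, 49, 87)
plate_center [ 548.19187177 -233.65405035   74.7808229 ]
rolls [594.90161505 188.38415074  85.50540676]
mallet 0.63 2334 ((331.5, 212.0), (140.0, 45.0), 90.0) (309, 142, 46, 141)
mallet [568.50673275  -2.47173726  27.4727418 ]
```

Run:
```python
from h import *
p=pic("scene")
crop(p,(110,155,230,285),4,"pics/sb.png")
crop(p,(320,195,540,370),3,"pics/sr.png")
```

```text
(no output)
```

View pics/tb.png

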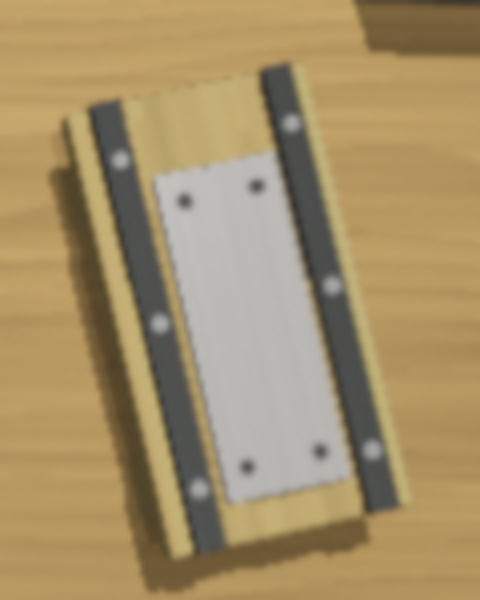

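View pics/tr.png

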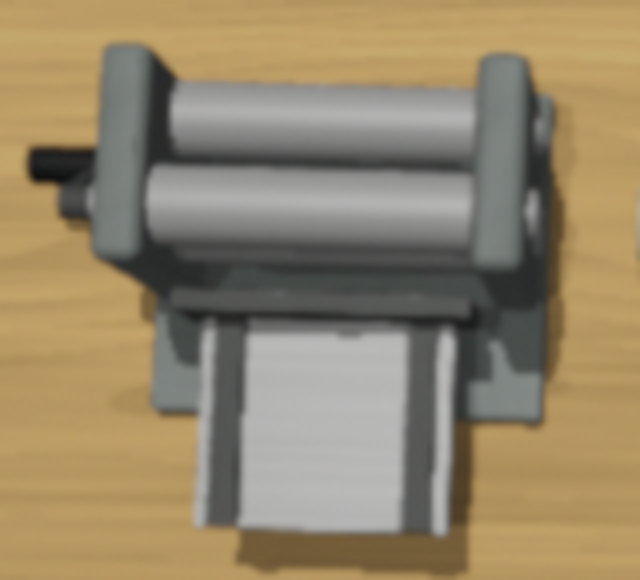

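View pics/sr.png

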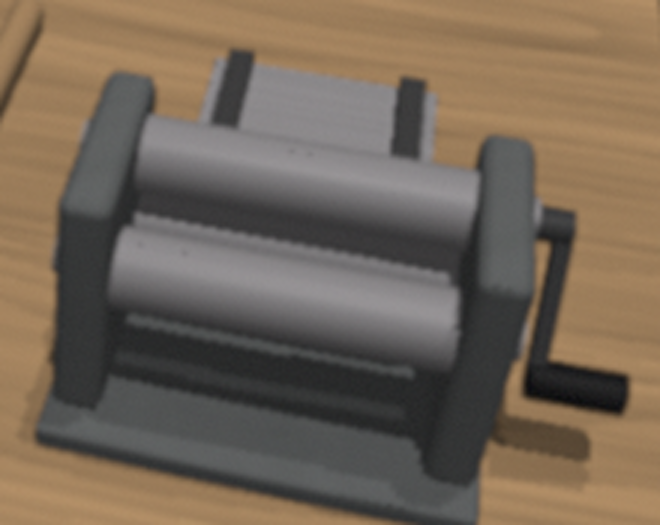

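Run:
```python
from h import *
p=pic("top")
R=np.array(p["R"]);print("C",-R.T@np.array(p["t"]))
def f(box,U): return (np.array(U,float)+.5)/4-.5+np.array(box)
b=(390,110); r=(150,95)
def show(n,box,U,z):
    print(n); w=px2w(p,f(box,U),z); print(np.round(w[:,:2],1).tolist()); return w
P=show("plate c (FL,FR,NR,NL)",b,[(153,175),(277,152),(350,478),(230,503)],76)
print(P.mean(0), [np.linalg.norm(P[i]-P[(i+1)%4]) for i in range(4)])
d=(P[0]+P[1]-P[2]-P[3]);print("yaw",np.degrees(np.arctan2(d[1],d[0])))
B=show("board c FL,FR,NR,NL",b,[(66,118),(302,65),(410,500),(172,558)],70)
print(B.mean(0), [np.linalg.norm(B[i]-B[(i+1)%4]) for i in range(4)])
d=(B[0]+B[1]-B[2]-B[3]);print("yaw",np.degrees(np.arctan2(d[1],d[0])))
show("near edge channel",b,[(228,545),(362,513)],70)
show("strip inner L (far,near) ",b,[(122,102),(222,545)],80)
show("strip inner R",b,[(262,72),(370,512)],80)
show("bed near corners L,R",r,[(196,525),(447,533)],70)
show("guide inner near L,R z78",r,[(240,525),(403,530)],78)
show("guide inner far L,R z78",r,[(246,322),(409,325)],78)
show("stop foot",r,[(246,330),(409,335)],70)
show("stop top front edge",r,[(172,310),(470,318)],95)
```

```text
C [442.08211585  27.6500856  956.31731009]
plate c (FL,FR,NR,NL)
[[619.3, -185.0], [632.0, -245.0], [476.3, -279.2], [463.3, -221.8]]
[ 547.72589893 -232.73997223   76.        ] [np.float64(61.321368216601016), np.float64(159.4519014688658), np.float64(58.84794673459326), np.float64(160.241185401359)]
yaw 12.846385497665452
board c FL,FR,NR,NL
[[647.4, -144.2], [676.6, -259.4], [466.6, -310.3], [436.9, -195.8]]
[ 556.85167445 -227.44213181   70.        ] [np.float64(118.87525798920353), np.float64(216.05274466727252), np.float64(118.26435203016474), np.float64(216.6838368546599)]
yaw 13.692401039043935
near edge channel
[[443.6, -222.6], [459.9, -287.0]]
strip inner L (far,near) 
[[653.5, -169.1], [443.5, -216.9]]
strip inner R
[[669.9, -236.8], [460.3, -287.3]]
bed near corners L,R
[[471.5, 248.9], [470.3, 129.5]]
guide inner near L,R z78
[[471.7, 226.1], [471.0, 149.3]]
guide inner far L,R z78
[[567.9, 227.1], [568.1, 149.6]]
stop foot
[[565.2, 228.8], [564.4, 150.6]]
stop top front edge
[[570.4, 258.1], [569.5, 119.0]]
```

```bash
cat >> h.py <<'E'
def rz(d):
    a=np.radians(d); return np.array([[np.cos(a),-np.sin(a)],[np.sin(a),np.cos(a)]])
def fr(pose,pts): # pose (x,y,yawdeg)
    pts=np.array(pts,float); return np.c_[pts[:,:2]@rz(pose[2]).T+np.array(pose[:2]),pts[:,2]]
def inv(pose,xy): return (np.atleast_2d(xy)[:,:2]-np.array(pose[:2]))@rz(pose[2])
def over(p,loops,box,s,name):
    x0,y0,x1,y1=box
    im=cv2.resize(p["pixels"][y0:y1,x0:x1,::-1],None,fx=s,fy=s,interpolation=cv2.INTER_CUBIC)
    for L,c in loops:
        q=(w2px(p,L)-[x0,y0]+.5)*s-.5
        cv2.polylines(im,[np.round(q*8).astype(np.int32)],True,c,1,cv2.LINE_AA,3)
    cv2.imwrite(name,im)
BOARD=(557,-227.8,13.4); ROLLS=(569.5,188.5,0.0)
def rect(x0,x1,y0,y1,z): return [(x0,y0,z),(x1,y0,z),(x1,y1,z),(x0,y1,z)]
def loops(B=BOARD,R=ROLLS,P=None):
    L=[(fr(B,rect(-110,110,-60,60,70)),(0,255,0)),(fr(B,rect(-110,110,-35,35,80)),(255,255,0)),
     (fr(R,rect(-100,0,-60,60,70)),(0,255,0)),(fr(R,rect(-100,0,-39,39,78)),(255,255,0)),(fr(R,[(0,-70,95),(0,70,95)]),(0,0,255))]
    if P is not None: L.append((fr(P,rect(-80,80,-30,30,76)),(255,0,255)))
    return L
E
python3 - <<'E'
from h import *
PL=(547.7,-232.7,12.9)
print("plate in board",inv(BOARD,PL))
p=pic("top"); s=pic("scene")
a=loops(P=PL)
over(p,a,(390,110,510,260),4,"pics/otb.png");over(p,a,(150,95,310,240),4,"pics/otr.png")
over(s,a,(110,155,230,285),4,"pics/osb.png");over(s,a,(320,195,500,290),4,"pics/osr.png")
i=[cv2.imread(f"pics/{k}.png") for k in("otb","osb")]
h=max(x.shape[0] for x in i); cv2.imwrite("pics/bb.png",np.hstack([cv2.copyMakeBorder(x,0,h-x.shape[0],0,0,0)[:590,:400*2][:, :400] for x in i]))
E
```

```text
plate in board [[-10.18238039  -2.6113463 ]]
```

View pics/otb.png

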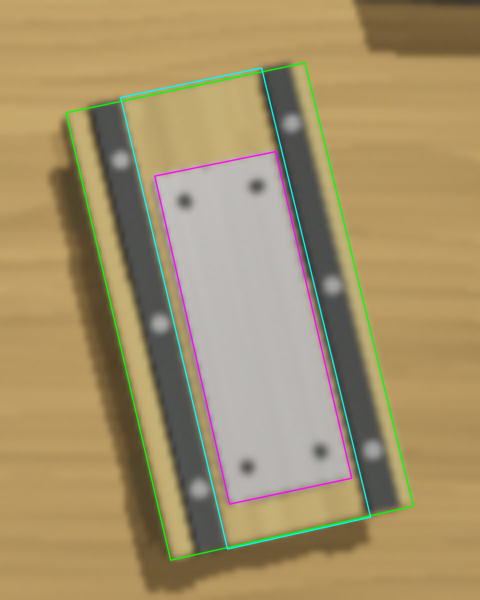

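View pics/osb.png

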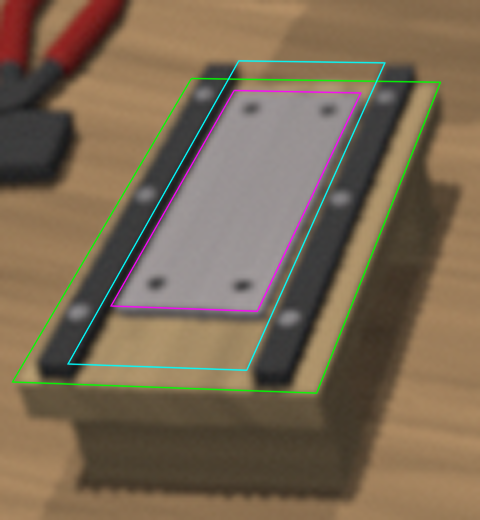

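View pics/otr.png

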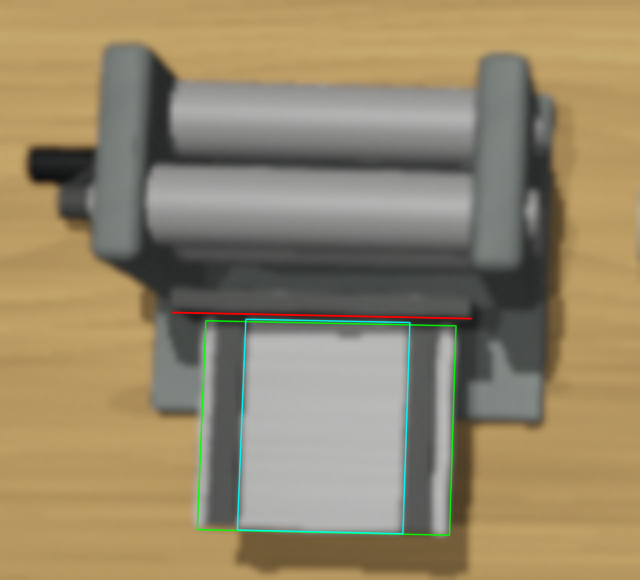

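View pics/osr.png

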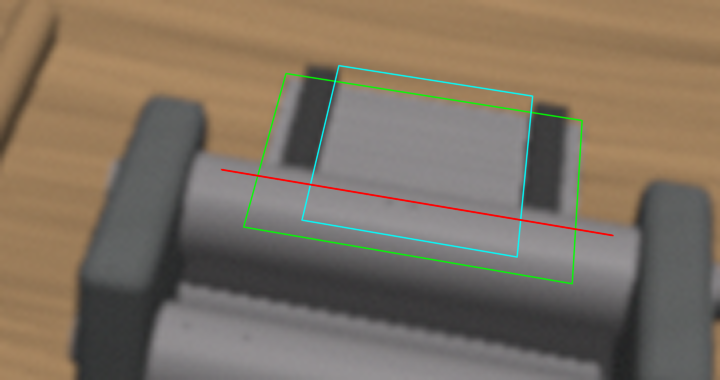

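Both overlays agree with the pictures to about 2 mm: the board outline, plate outline and bed all sit on their edges. I'll push the plate from its far end with the fingers shut.

```bash
cat >> h.py <<'E'
from scipy.spatial.transform import Rotation as Ro
def go(x,y,z,yaw):
    s=env.state(); R=Ro.from_euler('xyz',s["tcp_rot"]).as_matrix()
    d=R.T@(np.array([x,y,z])-s["eef_pos"])
    cur=np.degrees(np.arctan2(R[1,0],R[0,0])); t=-((yaw-cur+180)%360-180)
    print("now",np.round(s["eef_pos"],1),"yaw",round(cur,1),"shift",np.round(d,1),"turn",round(t,1),"rows>=",np.linalg.norm(d)/62.5,abs(t)/10.7,"t",round(s["t"],2))
def gof(pose,x,y,z,dyaw=-90):
    w=fr(pose,[(x,y,z)])[0]; print("target",np.round(w,1)); go(*w,pose[2]+dyaw)
E
python3 - <<'E'
from h import *
gof(BOARD,98,-2.6,187)
E
```

```text
target [ 652.9 -207.6  187. ]
now [ 201.8 -591.5  187.2] yaw -71.2 shift [-2.177e+02 -5.509e+02  1.000e-01] turn 5.4 rows>= 9.477480233263302 0.5083730773638427 t 1.35
```

```bash
python3 -m pendant '[[-20,-50,0,1],[-60,-150,0,2],[-95,-240,0,3],[-130,-330,0,4],[-160,-410,0,5],[-190,-480,0,5.4],[-212,-535,0,5.4],[-217.7,-551,0,5.4]]' 1; python3 -c "
from h import *
gof(BOARD,98,-2.6,187); gof(BOARD,98,-2.6,73)"
```

```text
t: 2.35
eef_pos: [577.5, -271.6, 187.3]
tcp_rot: [-3.141, -0.0, -1.336]
ft_force: [0.7, 0.1, 0.0]
opening: 0.216
target [ 652.9 -207.6  187. ]
now [ 577.5 -271.6  187.3] yaw -76.6 shift [-44.7 -88.2   0.3] turn 0.0 rows>= 1.5825523469337963 0.0037833657021114665 t 2.35
target [ 652.9 -207.6   73. ]
now [ 577.5 -271.6  187.3] yaw -76.6 shift [-44.7 -88.2 114.3] turn 0.0 rows>= 2.418748007284864 0.0037833657021114665 t 2.35
```

```bash
python3 -m pendant '[[-22,-44,0,0],[-44.7,-88.2,0,0],[-44.7,-88.2,0,0],[-44.7,-88.2,30,0],[-44.7,-88.2,60,0],[-44.7,-88.2,80,0],[-44.7,-88.2,80,0]]'
python3 - <<'E'
from h import *
gof(BOARD,98,-2.6,73)
p=pic("top"); s=pic("scene")
crop(p,(390,90,510,260),3,"pics/a.png");crop(s,(90,100,250,285),3,"pics/b.png")
i=[cv2.imread(f"pics/{k}.png")[:500] for k in "ab"]; h=500
cv2.imwrite("pics/c1.png",np.hstack([cv2.copyMakeBorder(x,0,555-x.shape[0],0,0,0) for x in i]))
E
```

```text
t: 3.22
eef_pos: [651.8, -208.0, 106.0]
tcp_rot: [3.139, 0.001, -1.337]
ft_force: [0.0, -0.7, 0.4]
opening: 0.005
target [ 652.9 -207.6   73. ]
now [ 651.8 -208.   106. ] yaw -76.6 shift [-0.  -1.3 33. ] turn 0.0 rows>= 0.5279880855347534 3.0914541280381115e-05 t 3.23
```

View pics/c1.png

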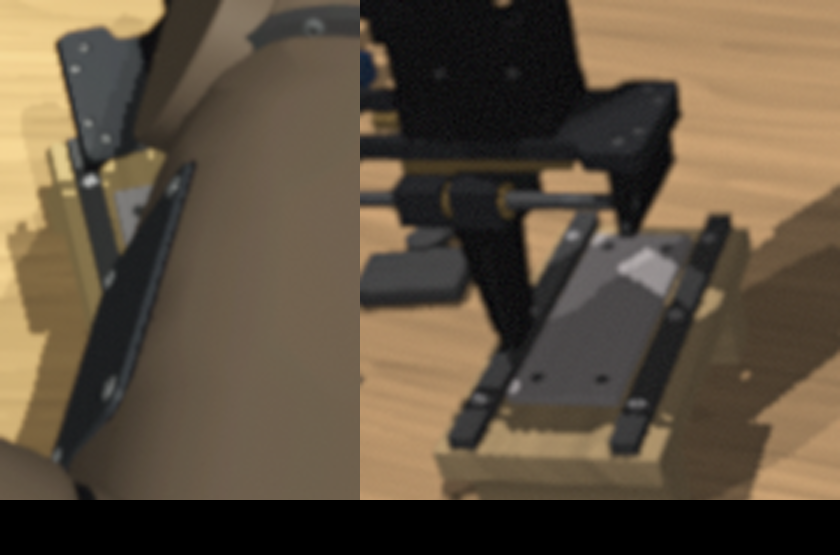

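Run:
```python
from h import *
s=pic("scene"); st=env.state()
im=s["pixels"][:,:,::-1].copy()
R=Ro.from_euler('xyz',st["tcp_rot"]).as_matrix(); T=st["eef_pos"]
pts=[T,T+R@[50,0,0],T+R@[0,50,0],T-R@[0,0,78]]
q=w2px(s,pts); print(q)
box=(90,60,290,210)
crop(s,box,4,"pics/d.png"); im=cv2.imread("pics/d.png")
q=((q-[90,60]+.5)*4).astype(int)
for k,c in ((1,(0,0,255)),(2,(0,255,0)),(3,(255,0,0))): cv2.line(im,tuple(map(int,q[0])),tuple(map(int,q[k])),c,1)
cv2.imwrite("pics/d.png",im)
```

```text
[[145.13915952 226.2041153 ]
 [113.41774654 225.22803399]
 [155.71682359 206.66435657]
 [133.60562967 181.40348921]]
```

View pics/d.png

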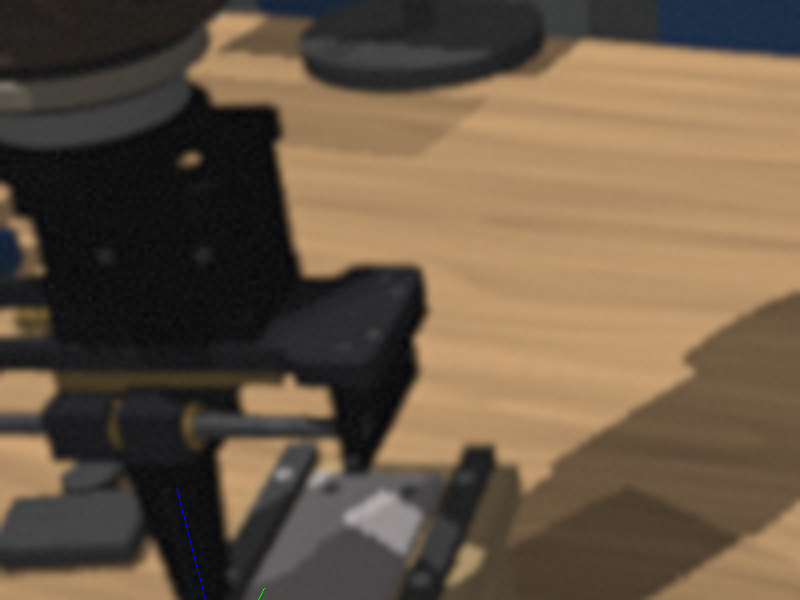

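Run:
```python
from h import *
s=pic("scene"); st=env.state()
q=w2px(s,[st["eef_pos"],st["eef_pos"]+[0,0,19]]); 
box=(100,170,220,280)
crop(s,box,5,"pics/e.png"); im=cv2.imread("pics/e.png")
for a in (q-[100,170]+.5)*5: cv2.circle(im,tuple(int(v) for v in a),3,(0,0,255),1)
cv2.imwrite("pics/e.png",im)
```

```text
(no output)
```

View pics/e.png

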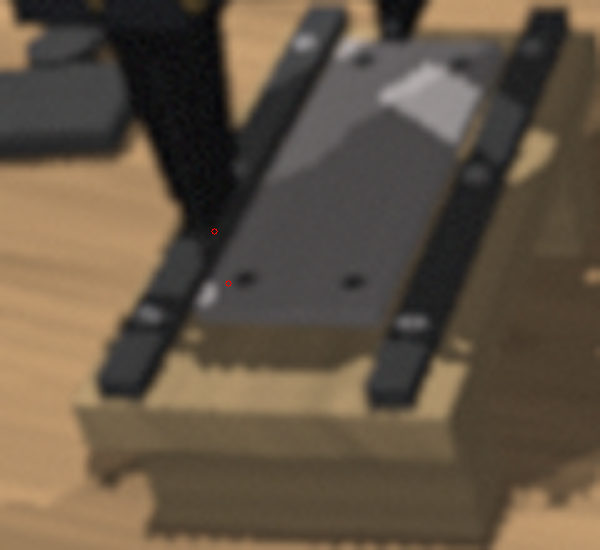

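Run:
```python
from h import *
s=pic("scene"); st=env.state(); print(st["eef_pos"],st["qvel"])
q=w2px(s,[st["eef_pos"]+[0,0,k] for k in (0,19,60,78)]); 
im=s["pixels"][140:250,90:230,::-1].astype(float)
im=(255*(im/255)**.4).clip(0,255).astype(np.uint8)
im=cv2.resize(im,None,fx=5,fy=5,interpolation=cv2.INTER_CUBIC)
for a in (q-[90,140]+.5)*5: cv2.circle(im,tuple(int(v) for v in a),3,(0,0,255),1)
cv2.imwrite("pics/f.png",im)
```

```text
[ 653.2364789  -207.97978377  108.53794593] [ 0.00142146  0.00055046  0.00466527 -0.00018823 -0.00158    -0.00095528]
```

View pics/f.png

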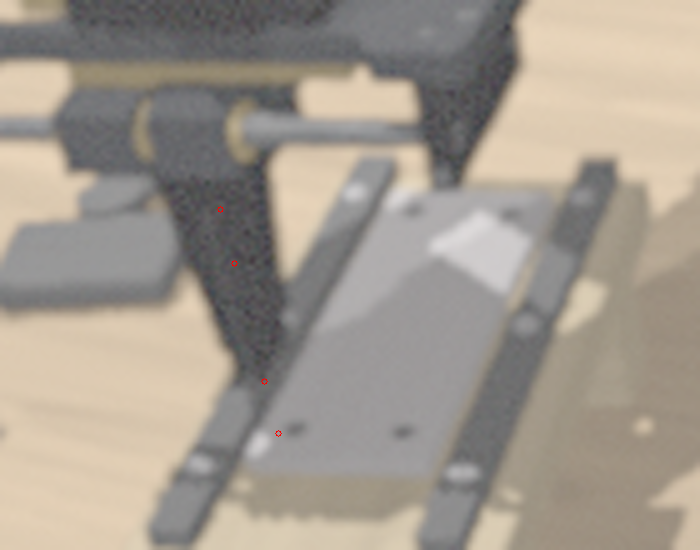

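Run:
```python
from h import *
s=pic("scene"); 
for i in range(3): print(env.state()["eef_pos"],env.state()["ft_force"])
T=np.array([201.84,-591.53,187.16]);a=-1.242;x=np.array([np.cos(a),np.sin(a),0])
print(w2px(s,[T,T+x*53,T-x*53,T+x*53+[0,0,19],T-x*53+[0,0,19],T+x*90+[0,0,78],T-x*90+[0,0,78]]))
im=cv2.imread("pics/scene0.png")[0:100,30:180]; cv2.imwrite("pics/g.png",cv2.resize(im,None,fx=5,fy=5,interpolation=cv2.INTER_CUBIC))
```

```text
[ 653.18528016 -207.86674737  108.34814695] [-0.48617562  0.24799489 -0.218596  ]
[ 653.18528016 -207.86674737  108.34814695] [-0.48617562  0.24799489 -0.218596  ]
[ 653.18528016 -207.86674737  108.34814695] [-0.48617562  0.24799489 -0.218596  ]
[[106.98537214  60.45254643]
 [ 85.74522496  61.8783211 ]
 [128.57858031  59.12612905]
 [ 83.91836041  54.18919577]
 [127.0330176   51.3189883 ]
 [ 63.30755721  30.94316876]
 [137.90874529  25.37066811]]
```

View pics/g.png

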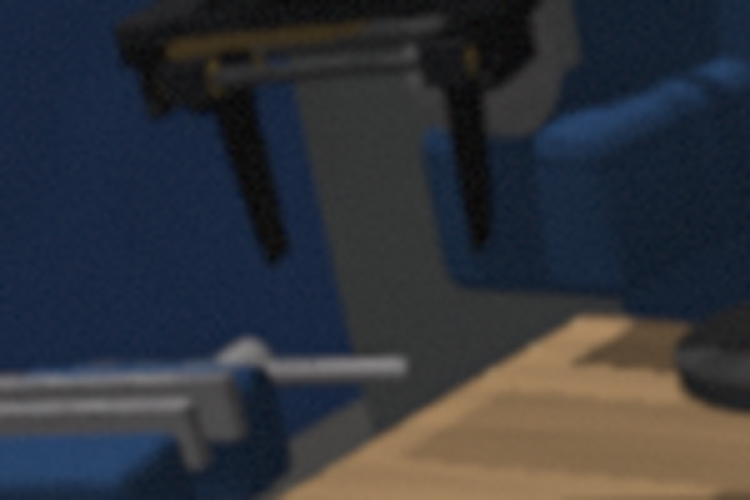

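```bash
python3 -m pendant '[[0,0,10,0],[0,0,20,0],[0,0,28,0],[0,0,33,0],[0,0,33,0]]'
python3 - <<'E'
from h import *
s=pic("scene"); st=env.state(); print(st["eef_pos"],st["ft_force"])
q=w2px(s,[st["eef_pos"]+[0,0,k] for k in (0,19,60,78)]); 
im=s["pixels"][150:260,90:230,::-1].astype(float)
im=(255*(im/255)**.5).clip(0,255).astype(np.uint8)
im=cv2.resize(im,None,fx=5,fy=5,interpolation=cv2.INTER_CUBIC)
for a in (q-[90,150]+.5)*5: cv2.circle(im,tuple(int(v) for v in a),3,(0,0,255),1)
cv2.imwrite("pics/f2.png",im)
E
```

```text
t: 4.15
eef_pos: [653.1, -207.8, 74.8]
tcp_rot: [-3.141, -0.001, -1.336]
ft_force: [0.8, -0.1, -0.8]
opening: 0.005
[ 653.27262876 -207.92452927   75.22380216] [ 0.11821725  0.37160431 -0.38444808]
```

View pics/f2.png

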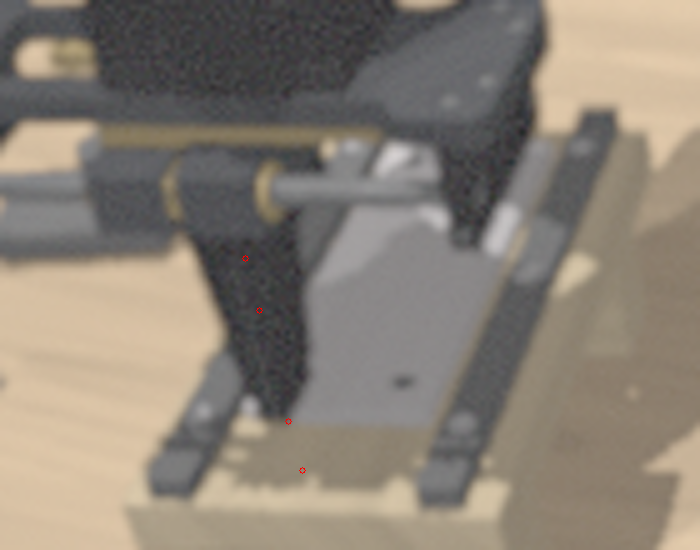

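The visible fingertip sits about 19 mm above the reported TCP in both pictures. I'll find the real contact height by feel, in small steps on the bare board behind the plate.

```bash
python3 -m pendant '[[0,0,2,0],[0,0,4,0],[0,0,4,0]]'; python3 -m pendant '[[0,0,2,0],[0,0,3,0],[0,0,3,0]]';  python3 -m pendant '[[0,0,2,0],[0,0,3,0],[0,0,3,0]]'
```

```text
t: 4.58
eef_pos: [653.2, -207.9, 71.1]
tcp_rot: [-3.14, -0.001, -1.336]
ft_force: [0.4, -0.5, -0.3]
opening: 0.004
t: 4.95
eef_pos: [653.2, -207.9, 68.1]
tcp_rot: [-3.141, -0.001, -1.336]
ft_force: [-1.0, 0.6, -0.3]
opening: 0.003
t: 5.32
eef_pos: [653.1, -207.9, 64.9]
tcp_rot: [-3.141, -0.001, -1.336]
ft_force: [0.3, -0.5, 0.3]
opening: 0.004
```

```bash
python3 -m pendant '[[0,0,2,0],[0,0,4,0],[0,0,4,0]]'; python3 -m pendant '[[0,0,2,0],[0,0,4,0],[0,0,4,0]]'
```

```text
t: 5.7
eef_pos: [653.0, -207.8, 60.6]
tcp_rot: [-3.141, -0.001, -1.336]
ft_force: [0.5, -0.2, 0.2]
opening: 0.006
t: 6.08
eef_pos: [653.0, -207.8, 56.4]
tcp_rot: [-3.141, -0.0, -1.336]
ft_force: [-0.4, -0.8, 0.8]
opening: 0.004
```

Run:
```python
from h import *
s=pic("scene"); st=env.state(); print(st["eef_pos"],st["ft_force"])
q=w2px(s,[st["eef_pos"]+[0,0,k] for k in (0,19)]); 
im=s["pixels"][150:260,90:230,::-1].astype(float)
im=(255*(im/255)**.5).clip(0,255).astype(np.uint8)
im=cv2.resize(im,None,fx=5,fy=5,interpolation=cv2.INTER_CUBIC)
for a in (q-[90,150]+.5)*5: cv2.circle(im,tuple(int(v) for v in a),3,(0,0,255),1)
cv2.imwrite("pics/f3.png",im)
```

```text
[ 653.00927127 -207.80677522   56.56035244] [-0.16719511  0.16741779  0.00022172]
```

View pics/f3.png

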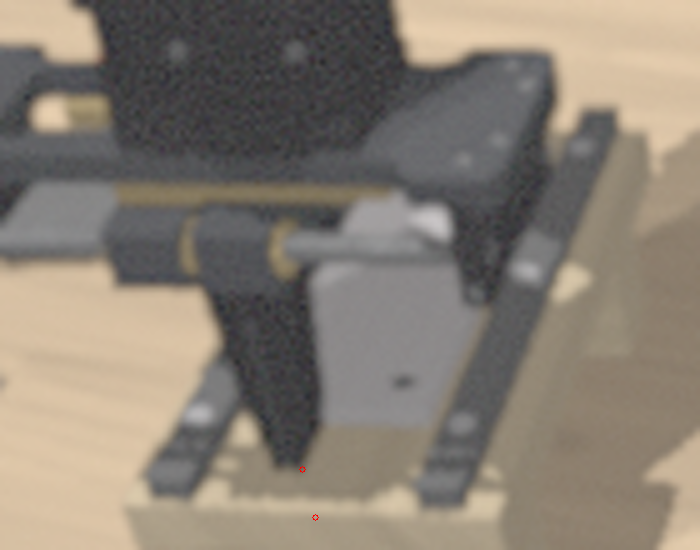

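```bash
python3 -m pendant '[[0,0,1,0],[0,0,2,0],[0,0,2,0]]'; python3 -m pendant '[[0,0,1,0],[0,0,2,0],[0,0,2,0]]'
```

```text
t: 6.5
eef_pos: [653.0, -207.8, 54.5]
tcp_rot: [-3.141, -0.001, -1.336]
ft_force: [0.3, 0.7, 0.4]
opening: 0.004
t: 6.88
eef_pos: [652.9, -207.8, 52.3]
tcp_rot: [-3.141, -0.0, -1.336]
ft_force: [0.7, -0.0, -0.2]
opening: 0.006
```

```bash
python3 -m pendant '[[0,0,1,0],[0,0,1,0]]'; python3 -m pendant '[[0,0,1,0],[0,0,1,0]]'; python3 -m pendant '[[0,0,1,0],[0,0,1,0]]'
```

```text
t: 7.12
eef_pos: [652.8, -207.8, 51.2]
tcp_rot: [3.142, -0.0, -1.336]
ft_force: [-0.8, -0.1, 0.2]
opening: 0.004
t: 7.38
eef_pos: [652.8, -207.8, 50.1]
tcp_rot: [3.142, -0.0, -1.336]
ft_force: [-0.1, 0.2, 0.3]
opening: 0.007
t: 7.62
eef_pos: [652.8, -207.7, 49.0]
tcp_rot: [3.141, -0.0, -1.336]
ft_force: [0.8, 0.7, 0.7]
opening: 0.006
```

```bash
python3 -m pendant '[[0,0,1,0],[0,0,1,0]]'; python3 -m pendant '[[0,0,1,0],[0,0,1,0]]';  python3 - <<'E'
from h import *
s=pic("scene"); st=env.state(); print(st["eef_pos"],st["ft_force"])
q=w2px(s,[st["eef_pos"]+[0,0,k] for k in (0,19)]); 
im=s["pixels"][180:260,110:210,::-1].astype(float)
im=(255*(im/255)**.5).clip(0,255).astype(np.uint8)
im=cv2.resize(im,None,fx=7,fy=7,interpolation=cv2.INTER_CUBIC)
for a in (q-[110,180]+.5)*7: cv2.circle(im,tuple(int(v) for v in a),3,(0,0,255),1)
cv2.imwrite("pics/f4.png",im)
E
```

```text
t: 7.88
eef_pos: [652.7, -207.7, 47.9]
tcp_rot: [3.141, -0.0, -1.336]
ft_force: [0.3, -0.1, 0.9]
opening: 0.005
t: 8.12
eef_pos: [652.7, -207.7, 46.8]
tcp_rot: [3.141, 0.0, -1.336]
ft_force: [-0.3, -0.4, 0.6]
opening: 0.002
[ 652.71096499 -207.68509941   46.86607233] [-0.53105065  0.64490113 -0.13379164]
```

View pics/f4.png

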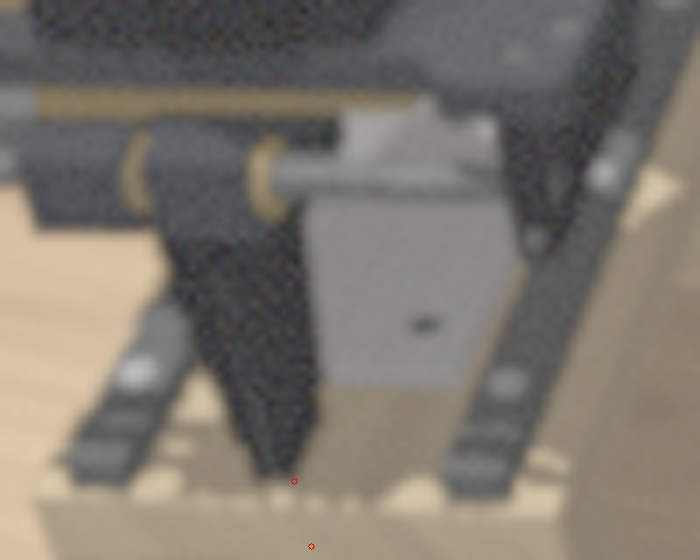

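Run:
```python
from h import *
s=pic("scene")
for z in (60,65,70,75): print(z,inv(BOARD,px2w(s,[(148.6,248.3)],z)), px2w(s,[(148.6,248.3)],z))
print(inv(BOARD,env.state()["eef_pos"][None]))
```

```text
60 [[ 91.41396668 -10.70795807]] [[ 648.40684855 -217.03144818   60.        ]]
65 [[97.19605414 -7.66073072]] [[ 653.3253352  -212.72719228   65.        ]]
70 [[102.97814159  -4.61350337]] [[ 658.24382185 -208.42293638   70.        ]]
75 [[108.76022904  -1.56627602]] [[ 663.1623085  -204.11868047   75.        ]]
[[97.76894649 -2.64520022]]
```

```bash
python3 -m pendant '[[0,0,1,0],[0,0,1,0]]'; python3 -m pendant '[[0,0,1,0],[0,0,1,0]]';python3 -m pendant '[[0,0,1,0],[0,0,1,0]]'
```

```text
t: 8.48
eef_pos: [652.7, -207.7, 45.8]
tcp_rot: [3.141, 0.0, -1.336]
ft_force: [-0.7, -0.8, 0.2]
opening: 0.007
t: 8.72
eef_pos: [652.6, -207.7, 44.7]
tcp_rot: [3.141, 0.0, -1.336]
ft_force: [0.3, 0.1, -0.2]
opening: 0.008
t: 8.98
eef_pos: [652.6, -207.6, 43.6]
tcp_rot: [3.141, 0.0, -1.336]
ft_force: [0.5, 0.1, 0.5]
opening: 0.005
```

```bash
python3 -m pendant '[[0,0,1,0],[0,0,1,0]]'; python3 -m pendant '[[0,0,1,0],[0,0,1,0]]'
python3 - <<'E'
from h import *
s=pic("scene"); st=env.state(); print(st["eef_pos"],st["ft_force"])
im=s["pixels"][180:260,110:210,::-1].astype(float)
im=(255*(im/255)**.5).clip(0,255).astype(np.uint8)
im=cv2.resize(im,None,fx=7,fy=7,interpolation=cv2.INTER_CUBIC)
cv2.imwrite("pics/f5.png",im)
E
```

```text
t: 9.22
eef_pos: [652.7, -207.7, 42.9]
tcp_rot: [3.141, 0.0, -1.336]
ft_force: [-0.2, 0.6, 2.9]
opening: 0.007
t: 9.48
eef_pos: [652.7, -207.7, 42.8]
tcp_rot: [3.142, -0.0, -1.336]
ft_force: [-4.7, 1.7, 9.2]
opening: 0.005
[ 652.69615247 -207.70501342   42.84448554] [-3.64451714  1.10249756 10.16812063]
```

View pics/f5.png

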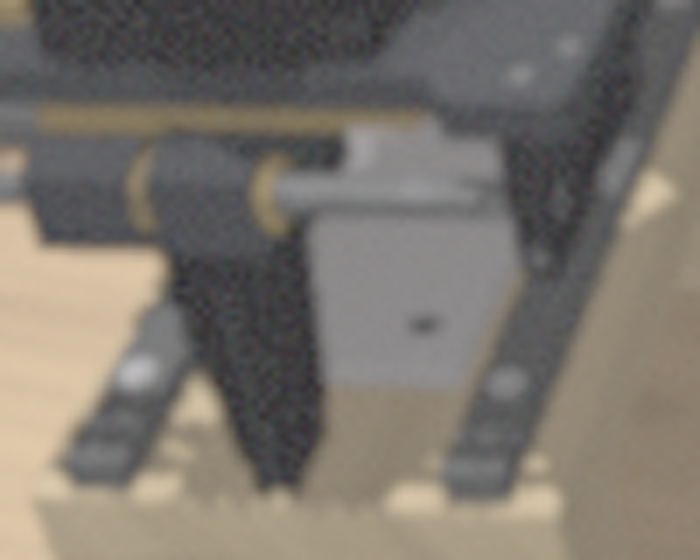

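Contact came at reading z = 42.9 on the board top (70), so the real fingertips are 27 mm above the reported TCP. Lateral agreement is good. I'll raise 2 mm and push the plate towards the robot (tool +y).

```bash
python3 -m pendant '[[0,0,-2,0],[0,4,-2,0],[0,10,-2,0],[0,16,-2,0],[0,22,-2,0],[0,28,-2,0],[0,34,-2,0],[0,40,-2,0]]'
python3 - <<'E'
from h import *
print(inv(BOARD,env.state()["eef_pos"][None]))
s=pic("scene"); 
im=s["pixels"][150:260,100:220,::-1].astype(float)
im=(255*(im/255)**.5).clip(0,255).astype(np.uint8)
cv2.imwrite("pics/f6.png",cv2.resize(im,None,fx=5,fy=5,interpolation=cv2.INTER_CUBIC))
E
```

```text
t: 10.52
eef_pos: [613.4, -217.1, 44.8]
tcp_rot: [3.142, -0.0, -1.336]
ft_force: [0.5, -0.5, -0.6]
opening: 0.003
[[57.3589584  -2.63764464]]
```

View pics/f6.png

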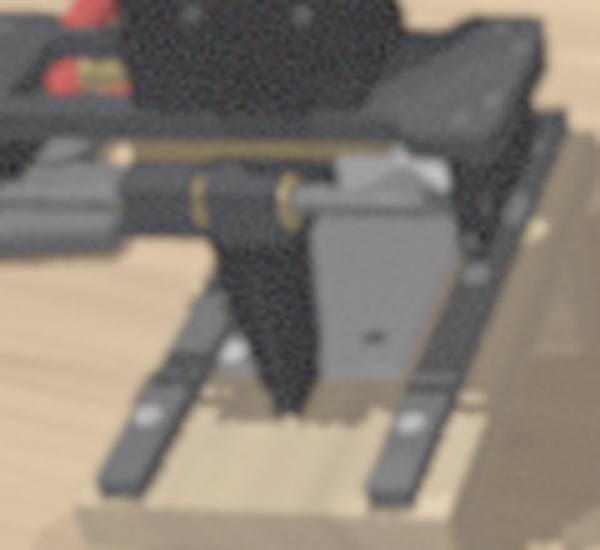

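```bash
python3 -m pendant '[[0,6,0,0],[0,12,0,0],[0,18,0,0],[0,24,0,0],[0,30,0,0],[0,36,0,0],[0,42,0,0],[0,45,0,0]]'
python3 - <<'E'
from h import *
print(inv(BOARD,env.state()["eef_pos"][None]))
s=pic("scene"); 
im=s["pixels"][150:260,100:220,::-1].astype(float)
im=(255*(im/255)**.5).clip(0,255).astype(np.uint8)
cv2.imwrite("pics/f7.png",cv2.resize(im,None,fx=5,fy=5,interpolation=cv2.INTER_CUBIC))
print(inv(BOARD,px2w(s,[(180.9,226.3)],76)))
E
```

```text
t: 11.58
eef_pos: [568.7, -227.8, 44.9]
tcp_rot: [3.141, -0.0, -1.337]
ft_force: [1.4, 0.2, -0.9]
opening: 0.005
[[11.40124493 -2.68601182]]
[[54.45951803 33.63675474]]
```

View pics/f7.png

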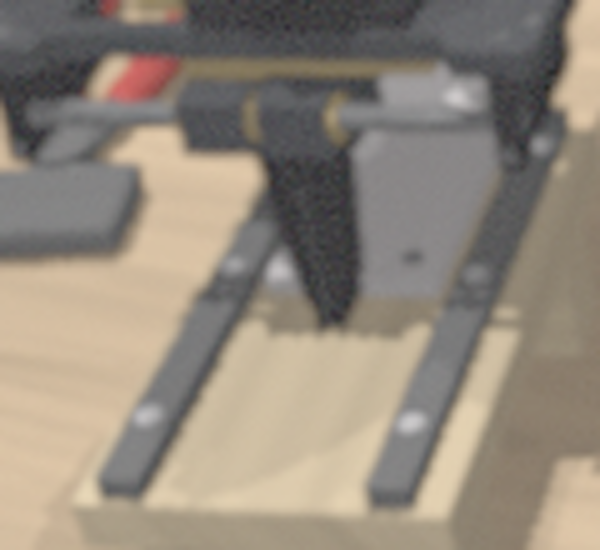

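Run:
```python
from h import *
s=pic("scene")
im=s["pixels"][195:225,150:200].astype(int).sum(2)//3
for u in (26,30,34): print(u+150,[int(v) for v in im[:,u]])
for uv in ((176,209),(182,209),(188,209.4)):
  print(inv(BOARD,px2w(s,[uv],76)),inv(BOARD,px2w(s,[uv],70)))
t=pic("top"); crop(t,(390,90,530,260),4,"pics/t8.png")
```

```text
176 [74, 74, 73, 74, 74, 74, 72, 74, 75, 73, 73, 77, 77, 77, 72, 68, 68, 67, 66, 65, 64, 66, 88, 115, 128, 128, 126, 126, 127, 129]
180 [74, 73, 73, 73, 69, 65, 61, 65, 72, 74, 74, 77, 79, 76, 71, 65, 63, 62, 62, 64, 67, 81, 98, 120, 130, 132, 132, 132, 131, 130]
184 [73, 73, 75, 72, 69, 61, 58, 66, 72, 73, 75, 78, 78, 76, 72, 66, 64, 65, 66, 85, 115, 128, 123, 117, 108, 95, 80, 69, 65, 67]
[[ 8.40809995 12.25140618]] [[0.14089424 8.76762318]]
[[ 8.01285276 22.43384732]] [[-0.25952656 19.08334785]]
[[ 8.7439167  32.88655933]] [[ 0.48110668 29.67288111]]
```

View pics/t8.png

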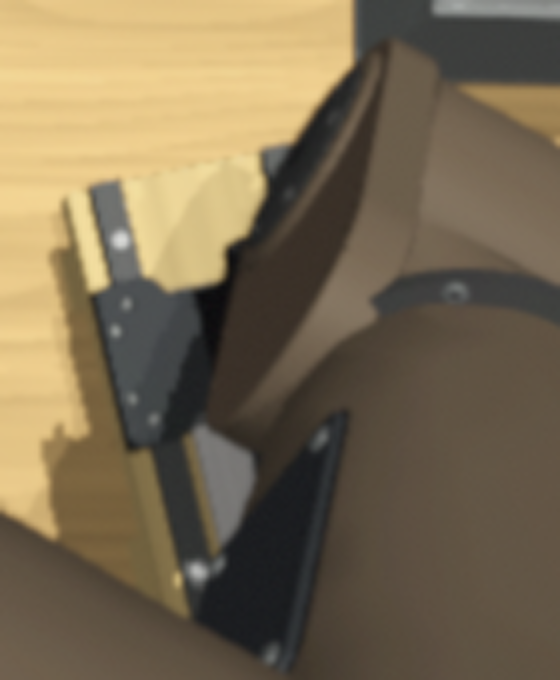

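```bash
python3 -m pendant '[[0,5,0,0],[0,10,0,0],[0,14,0,0],[0,14.5,0,0],[0,14.5,0,0],[0,8,0,0],[0,4,-20,0],[0,0,-60,0]]'; python3 -m pendant '[[0,0,-40,0],[30,-20,-80,0],[90,-40,-120,0],[150,-60,-130,0],[200,-80,-130,0],[200,-80,-130,0]]' 0;  python3 - <<'E'
from h import *
print(inv(BOARD,env.state()["eef_pos"][None]))
t=pic("top"); crop(t,(390,90,530,270),3,"pics/a.png")
s=pic("scene"); crop(s,(90,130,250,285),3,"pics/b.png")
a,b=[cv2.imread(f"pics/{k}.png") for k in "ab"]
h=max(a.shape[0],b.shape[0]);pad=lambda x:cv2.copyMakeBorder(x,0,h-x.shape[0],0,0,0)
cv2.imwrite("pics/c9.png",np.hstack([pad(a)[:,:360],pad(b)[:,:440]]))
E
```

```text
t: 12.72
eef_pos: [568.6, -227.2, 104.2]
tcp_rot: [3.138, 0.002, -1.336]
ft_force: [0.2, -0.3, 0.1]
opening: 0.002
t: 13.48
eef_pos: [694.3, -406.2, 230.8]
tcp_rot: [3.137, 0.003, -1.338]
ft_force: [-0.8, 0.9, 0.2]
opening: 0.575
[[  92.23164856 -205.3250645 ]]
```

View pics/c9.png

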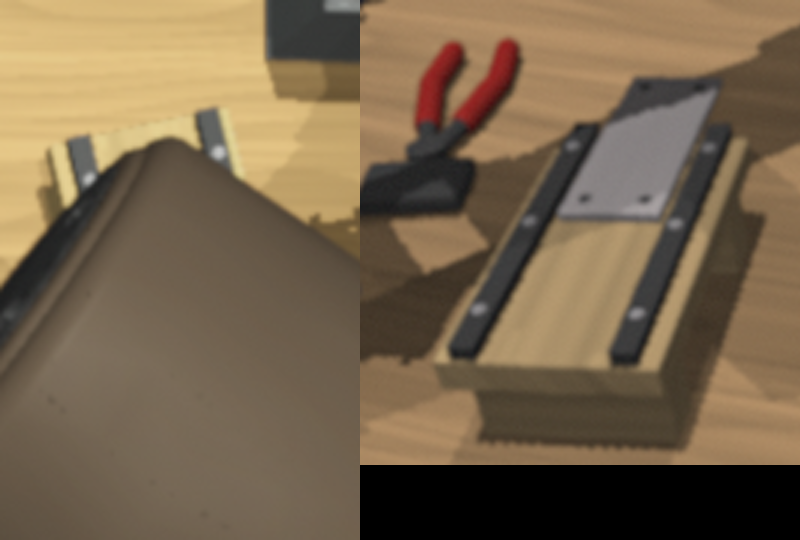

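Run:
```python
from h import *
s=pic("scene")
uv=np.array([(559,213),(659,216),(721,79),(636,78)],float); uv=(uv-[360,0]+.5)/3-.5+[90,130]
w=px2w(s,uv,76);b=inv(BOARD,w);print(b, b.mean(0))
PL=(BOARD[0],BOARD[1],BOARD[2])
for cx in (-88,):
  c=fr(BOARD,[(cx,-2.6,0)])[0]
  over(s,loops(P=(c[0],c[1],13.2)),(90,130,250,285),4,"pics/o10.png")
print(vision.find_in(s,"plate_center"), [c2w(s,r["at"]) for r in vision.find_in(s,"plate_center")[:1]], fr(BOARD,[(-88,-2.6,76)]))
```

```text
[[ -14.40606967  -29.87914015]
 [ -13.55950684   29.18319936]
 [-170.41142258   28.38813676]
 [-170.53337103  -28.84288971]] [-92.22759253  -0.28767343]
[{'at': [-243.9, -43.5, 868.8], 'confidence': 0.73}] [array([ 474.23537192, -246.47692549,   71.93067499])] [[ 471.99826727 -250.72303279   76.        ]]
```

View pics/o10.png

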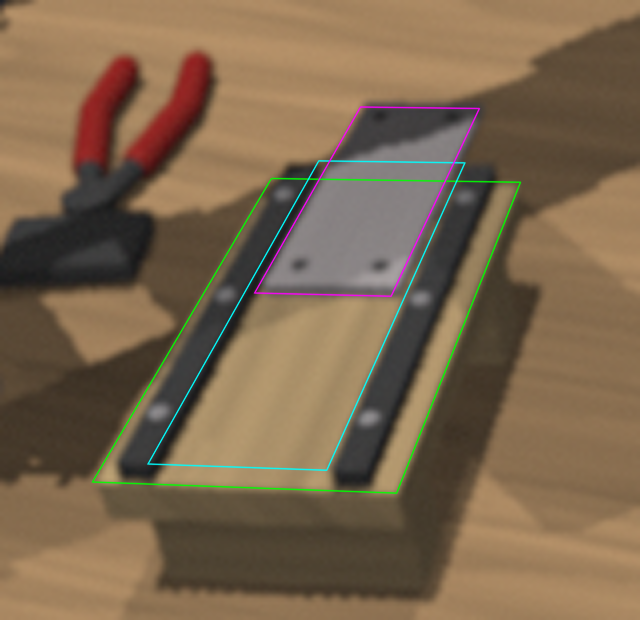

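Run:
```python
from h import *
gof(BOARD,-128,-2,180); gof(BOARD,-128,-2,27)
```

```text
target [ 432.9 -259.4  180. ]
now [ 693.2 -402.   234.1] yaw -76.5 shift [-199.2  219.7   55.2] turn 0.1 rows>= 4.826700204586575 0.007667433892649855 t 13.72
target [ 432.9 -259.4   27. ]
now [ 693.2 -402.   234.1] yaw -76.5 shift [-198.9  219.2  208.2] turn 0.1 rows>= 5.790141151356023 0.007667433892649855 t 13.72
```

```bash
python3 -m pendant '[[-20,30,10,0],[-60,70,20,0],[-100,120,30,0],[-140,160,40,0],[-175,195,50,0],[-195,215,55,0],[-199,219.7,55,0],[-199,219.7,55,0]]' 0;  python3 - <<'E'
from h import *
gof(BOARD,-128,-2,180); gof(BOARD,-128,-2,27)
t=pic("top"); crop(t,(390,90,530,290),3,"pics/a.png")
s=pic("scene"); crop(s,(90,90,250,285),3,"pics/b.png")
a,b=[cv2.imread(f"pics/{k}.png") for k in "ab"]
h=max(a.shape[0],b.shape[0]);pad=lambda x:cv2.copyMakeBorder(x,0,h-x.shape[0],0,0,0)
cv2.imwrite("pics/c11.png",np.hstack([pad(a)[:,:360],pad(b)[:,:440]]))
E
```

```text
t: 14.72
eef_pos: [433.6, -259.7, 181.1]
tcp_rot: [3.14, 0.001, -1.335]
ft_force: [0.4, -0.4, 1.0]
opening: 0.996
target [ 432.9 -259.4  180. ]
now [ 433.6 -259.7  181.1] yaw -76.5 shift [-0.4  0.5  1.1] turn 0.1 rows>= 0.021316905322638902 0.010242065428937694 t 14.72
target [ 432.9 -259.4   27. ]
now [ 433.6 -259.7  181.1] yaw -76.5 shift [ -0.3   0.2 154.1] turn 0.1 rows>= 2.466353427421468 0.010242065428937694 t 14.72
```

View pics/c11.png

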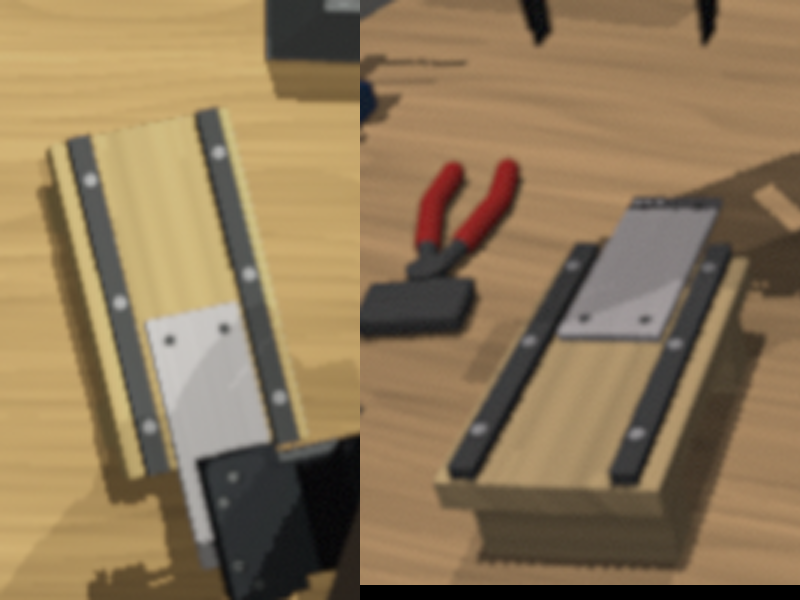

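Run:
```python
from h import *
t=pic("top")
uv=np.array([(147,321),(238,302),(200,567)],float); uv=(uv+.5)/3-.5+[390,90]
b=inv(BOARD,px2w(t,uv,76));print(b)
for cx,cy in ((-92,-2),(-88,-2)):
  c=fr(BOARD,[(cx,cy,0)])[0]
  over(t,loops(P=(c[0],c[1],13.)),(390,90,530,290),3,f"pics/o12{-cx}.png")
a,b=cv2.imread("pics/o1292.png"),cv2.imread("pics/o1288.png")
cv2.imwrite("pics/o12.png",np.hstack([a[:,:390],b[:,:390]]))
```

```text
[[ -14.85997438   26.30906444]
 [ -15.30898439  -33.55555925]
 [-172.46854144   29.16037042]]
```

View pics/o12.png

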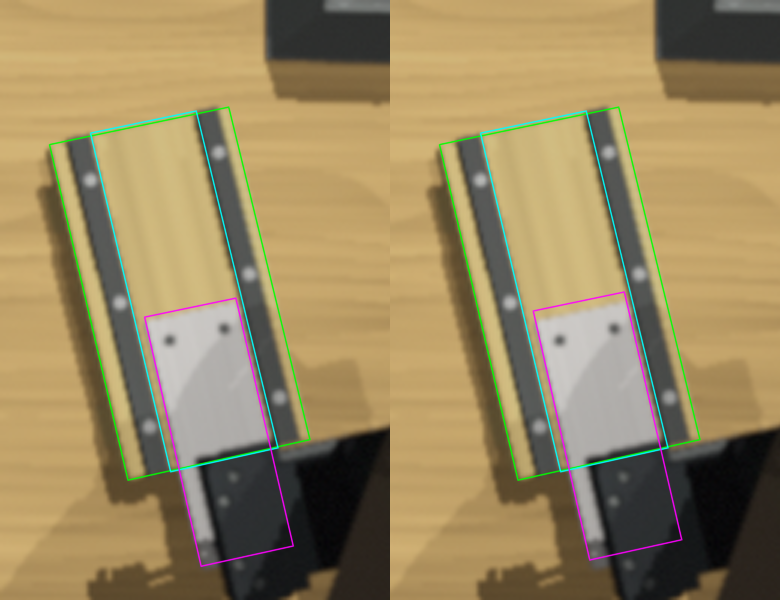

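```bash
python3 -c "
from h import *
gof(BOARD,-132,-3,27)"
```

```text
target [ 429.3 -261.3   27. ]
now [ 433.8 -260.1  180.4] yaw -76.5 shift [  0.4   4.3 153.4] turn 0.1 rows>= 2.4552398487970506 0.009046416488174239 t 14.88
```

```bash
python3 -m pendant '[[0.4,4.3,20,0.5],[0.4,4.3,55,0.5],[0.4,4.3,85,0.5],[0.4,4.3,85,0.5]]' 0; python3 -m pendant '[[0,0,20,0],[0,0,45,0],[0,0,60,0],[0,0,68,0],[0,0,68,0]]';  python3 - <<'E'
from h import *
gof(BOARD,-132,-3,27)
t=pic("top"); crop(t,(390,90,530,290),3,"pics/a.png")
s=pic("scene"); crop(s,(90,90,250,285),3,"pics/b.png")
a,b=[cv2.imread(f"pics/{k}.png") for k in "ab"]
h=max(a.shape[0],b.shape[0]);pad=lambda x:cv2.copyMakeBorder(x,0,h-x.shape[0],0,0,0)
cv2.imwrite("pics/c13.png",np.hstack([pad(a)[:,:360],pad(b)[:,:440]]))
E
```

```text
t: 15.38
eef_pos: [429.1, -261.0, 93.7]
tcp_rot: [3.136, 0.005, -1.344]
ft_force: [0.6, 0.0, 1.4]
opening: 0.998
t: 16.0
eef_pos: [428.9, -260.9, 25.9]
tcp_rot: [3.136, 0.005, -1.344]
ft_force: [-0.4, -0.8, 0.2]
opening: 1.002
target [ 429.3 -261.3   27. ]
now [ 428.9 -260.9   25.9] yaw -77.0 shift [ 0.4 -0.3 -1.1] turn -0.4 rows>= 0.019872657150802147 0.037973482732203696 t 16.0
```

View pics/c13.png

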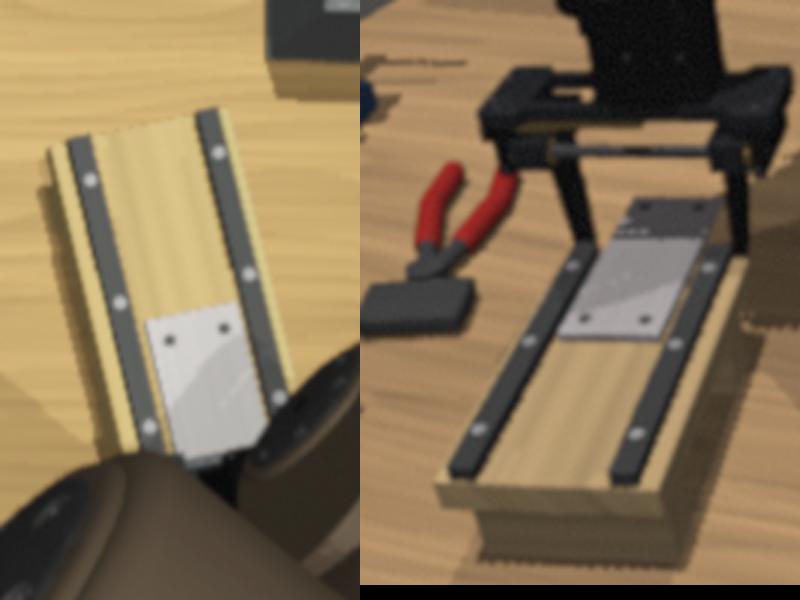

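```bash
python3 -m pendant '[[0,0,0,0],[0,0,0,0],[0,0,0,0],[0,0,0,0],[0,0,0,0],[0,0,0,0],[0,0,0,0]]' 1; python3 -c "
from cell import env
s=env.state(); print(s['moment'],s['ft_force'])"
```

```text
t: 16.98
eef_pos: [429.0, -261.1, 26.4]
tcp_rot: [3.137, 0.004, -1.344]
ft_force: [0.5, 0.0, 1.1]
opening: 0.627
[ 0.02246051  0.03606916 -0.00213071] [0.52490372 0.01117592 1.07288471]
```

```bash
python3 -m pendant '[[0,0,-3,0],[0,0,-8,0],[0,0,-15,0],[0,0,-22,0],[0,0,-30,0],[0,0,-35,0],[0,0,-35,0],[0,0,-35,0]]'
python3 - <<'E'
from h import *
st=env.state(); print(st["ft_force"],st["moment"],st["opening"])
s=pic("scene"); crop(s,(90,90,250,240),5,"pics/c14.png")
E
```

```text
t: 17.98
eef_pos: [429.1, -261.1, 61.2]
tcp_rot: [3.137, 0.004, -1.344]
ft_force: [0.4, -0.6, -2.6]
opening: 0.624
[ 0.42054098 -0.56377033 -2.57642778] [-0.02450222  0.0620559  -0.00195643] 0.623866675994668
```

View pics/c14.png

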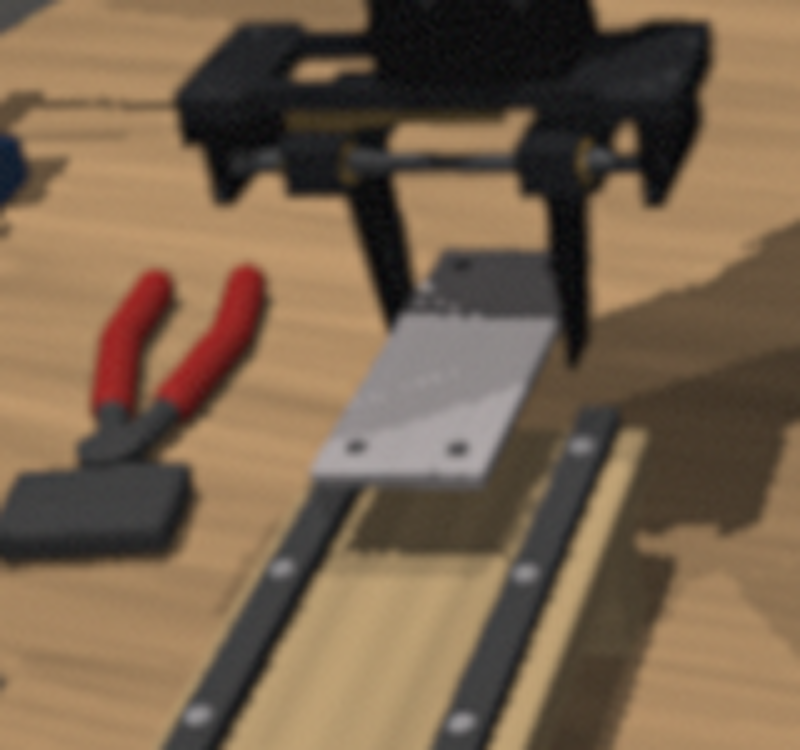

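```bash
python3 - <<'E'
from h import *
gof(ROLLS,-130,0,112)
E
python3 -m pendant '[[0,0,-10,0],[0,0,-25,0],[0,0,-40,0],[0,0,-50,0],[0,0,-50,0]]';python3 - <<'E'
from h import *
gof(ROLLS,-130,0,112)
E
```

```text
target [439.5 188.5 112. ]
now [ 429.1 -261.1   61.2] yaw -77.0 shift [-436.  -111.   -49.5] turn 13.0 rows>= 7.241298472323978 1.2145342734443898 t 18.02
t: 18.65
eef_pos: [429.7, -261.5, 112.1]
tcp_rot: [3.138, 0.003, -1.344]
ft_force: [-0.5, 0.3, -1.8]
opening: 0.627
target [439.5 188.5 112. ]
now [ 429.7 -261.5  112.1] yaw -77.0 shift [-436.3 -110.7    1. ] turn 13.0 rows>= 7.201855980919398 1.214233411609875 t 18.65
```

```bash
python3 -m pendant '[[-12,-3,0,0],[-35,-9,0,1],[-65,-17,0,2],[-95,-24,0,3],[-125,-32,0,4],[-155,-39,0,5],[-185,-47,0,6],[-215,-55,0,7]]'; python3 -c "
from h import *
gof(ROLLS,-130,0,112)"
```

```text
t: 19.65
eef_pos: [434.3, -38.0, 112.2]
tcp_rot: [3.137, 0.003, -1.467]
ft_force: [0.5, -0.1, -1.3]
opening: 0.627
target [439.5 188.5 112. ]
now [434.3 -38.  112.2] yaw -84.0 shift [-224.7  -28.7    0.7] turn 6.0 rows>= 3.624440272256807 0.5577132185577427 t 19.65
```

```bash
python3 -m pendant '[[-30,-4,0,1],[-65,-8,0,2],[-100,-12,0,3],[-135,-17,0,4],[-170,-21,0,5],[-200,-25,0,6],[-218,-28,0,6],[-224.7,-28.7,0,6]]'
python3 - <<'E'
from h import *
gof(ROLLS,-130,0,112)
t=pic("top"); crop(t,(150,95,310,270),3,"pics/a.png")
s=pic("scene"); crop(s,(330,130,480,270),3,"pics/b.png")
a,b=[cv2.imread(f"pics/{k}.png") for k in "ab"]
h=max(a.shape[0],b.shape[0]);pad=lambda x:cv2.copyMakeBorder(x,0,h-x.shape[0],0,0,0)
cv2.imwrite("pics/c15.png",np.hstack([pad(a)[:,:360],pad(b)[:,:440]]))
E
```

```text
t: 20.65
eef_pos: [439.1, 189.3, 112.4]
tcp_rot: [3.136, 0.002, -1.57]
ft_force: [0.3, -0.2, -1.9]
opening: 0.626
target [439.5 188.5 112. ]
now [439.1 189.3 112.4] yaw -89.9 shift [ 0.8 -0.4  0.4] turn 0.1 rows>= 0.015342265890603763 0.005108097654347021 t 20.65
```

View pics/c15.png

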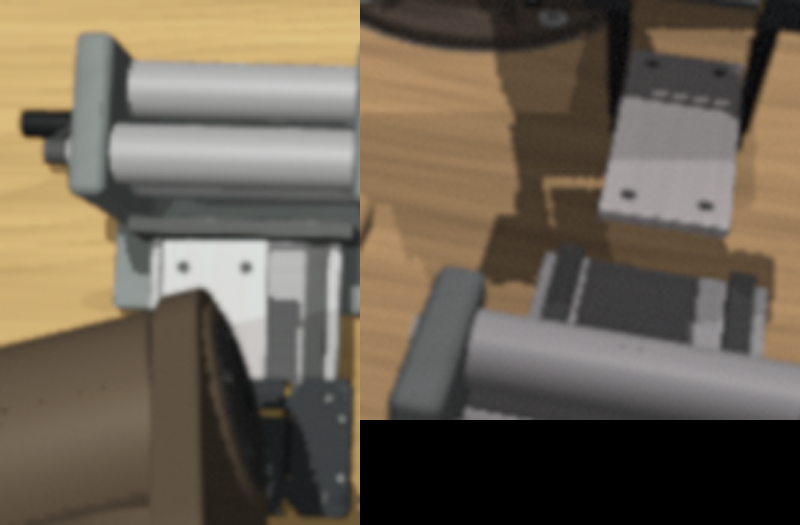

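Run:
```python
from h import *
t=pic("top"); s=pic("scene")
uv=(np.array([(164,240.),(268,240)])+.5)/3-.5+[150,95]
print(np.round(px2w(t,uv,162),1))
e=env.state()["eef_pos"]; 
c=[e[0]+38,e[1]]
P=np.array(rect(c[0]-80,c[0]+80,c[1]-30,c[1]+30,162),float)
over(t,[(P,(255,0,255))],(150,95,310,270),3,"pics/a.png");over(s,[(P,(255,0,255))],(330,130,480,270),3,"pics/b.png")
a,b=[cv2.imread(f"pics/{k}.png") for k in "ab"]
h=max(a.shape[0],b.shape[0]);pad=lambda x:cv2.copyMakeBorder(x,0,h-x.shape[0],0,0,0)
cv2.imwrite("pics/c16.png",np.hstack([pad(a)[:,:360],pad(b)[:,:440]]))
```

```text
[[556.4 219.8 162. ]
 [557.7 160.1 162. ]]
```

View pics/c16.png

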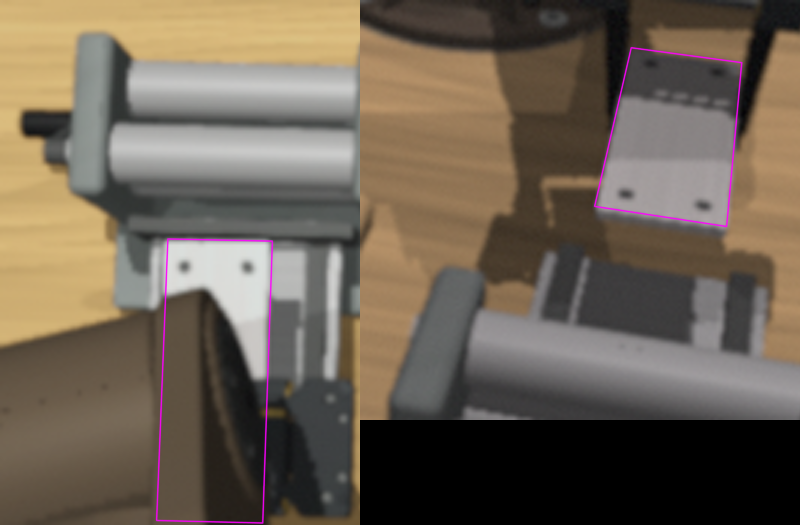

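```bash
python3 -m pendant '[[1,0,12,0],[1,0,30,0],[1,0,48,0],[1,0,63,0],[1,0,73,0],[1,0,76,0],[1,0,76,0]]'
python3 - <<'E'
from h import *
gof(ROLLS,-130,0,27)
t=pic("top"); crop(t,(150,95,310,270),3,"pics/a.png")
s=pic("scene"); crop(s,(330,130,480,270),3,"pics/b.png")
a,b=[cv2.imread(f"pics/{k}.png") for k in "ab"]
h=max(a.shape[0],b.shape[0]);pad=lambda x:cv2.copyMakeBorder(x,0,h-x.shape[0],0,0,0)
cv2.imwrite("pics/c17.png",np.hstack([pad(a)[:,:360],pad(b)[:,:440]]))
E
```

```text
t: 21.72
eef_pos: [439.0, 187.0, 36.6]
tcp_rot: [3.136, 0.002, -1.572]
ft_force: [-0.6, 0.4, -1.6]
opening: 0.631
target [439.5 188.5  27. ]
now [439.  187.   36.6] yaw -90.1 shift [-1.5 -0.6  9.6] turn -0.1 rows>= 0.15580796294607105 0.005481335083193648 t 21.73
```

View pics/c17.png

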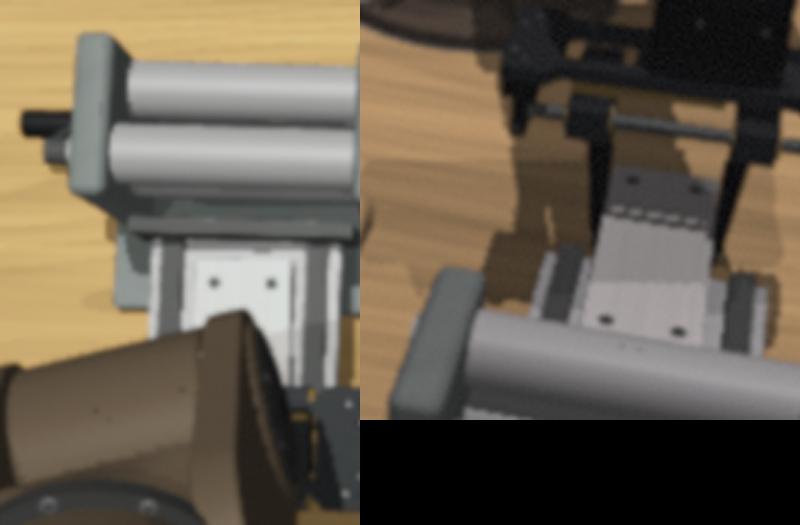

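```bash
python3 -m pendant '[[-1,0,3,0],[-1,0,5,0],[-1,0,7,0],[-1,0,8,0],[-1,0,8,0]]'; python3 -m pendant '[[0,0,1,0],[0,0,1.5,0],[0,0,1.5,0]]'; python3 -c "
from h import *
print(env.state()['moment'])
t=pic('top'); crop(t,(185,140,265,200),8,'pics/c18.png')"
```

```text
t: 22.45
eef_pos: [439.0, 188.1, 28.9]
tcp_rot: [3.136, 0.002, -1.572]
ft_force: [-0.3, 0.1, -1.5]
opening: 0.624
t: 22.82
eef_pos: [439.0, 188.1, 27.3]
tcp_rot: [3.136, 0.002, -1.572]
ft_force: [1.2, -0.0, -1.3]
opening: 0.628
[ 0.01559613  0.05790603 -0.00598962]
```

View pics/c18.png

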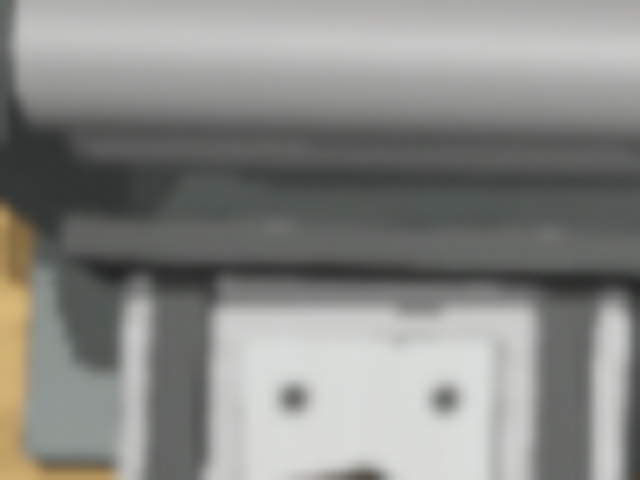

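```bash
python3 -m pendant '[[0,0,0.8,0],[0,0,0.8,0]]'; python3 -m pendant '[[0,0,0.8,0],[0,0,0.8,0]]';  python3 -m pendant '[[0,0,0.8,0],[0,0,0.8,0]]'; python3 -c "
from h import *
print(env.state()['moment'])"
```

```text
t: 23.12
eef_pos: [439.1, 188.1, 26.5]
tcp_rot: [3.136, 0.002, -1.572]
ft_force: [-0.2, 0.4, -1.6]
opening: 0.626
t: 23.38
eef_pos: [439.1, 188.1, 26.0]
tcp_rot: [3.137, 0.002, -1.572]
ft_force: [-1.9, -0.5, 4.7]
opening: 0.627
t: 23.62
eef_pos: [439.1, 188.1, 25.5]
tcp_rot: [3.137, 0.002, -1.572]
ft_force: [-2.2, -0.9, 7.6]
opening: 0.628
[-0.07797571  0.27221704 -0.02214303]
```

```bash
python3 -m pendant '[[0,0,-0.5,0],[0,-3,-0.5,0],[0,-6,-0.5,0],[0,-9,-0.5,0],[0,-9,-0.5,0]]'; python3 -m pendant '[[0,-1,0,0],[0,-1.5,0,0],[0,-1.5,0,0]]'; python3 -c "
from h import *
t=pic('top'); crop(t,(185,140,265,200),8,'pics/c19.png')"
```

```text
t: 24.25
eef_pos: [448.2, 188.1, 26.1]
tcp_rot: [3.137, 0.002, -1.572]
ft_force: [-3.3, -1.2, 6.2]
opening: 0.626
t: 24.62
eef_pos: [449.4, 188.1, 26.1]
tcp_rot: [3.136, 0.002, -1.572]
ft_force: [-4.9, 0.2, 7.2]
opening: 0.625
```

View pics/c19.png

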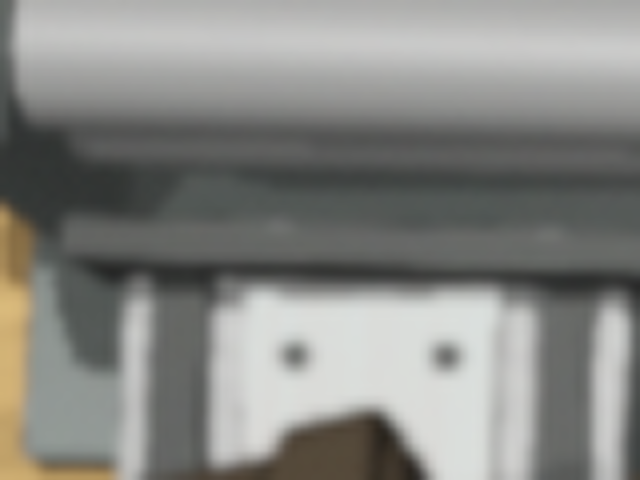

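```bash
python3 -m pendant '[[0,-1,0,0],[0,-1,0,0]]'; python3 -m pendant '[[0,-1,0,0],[0,-1,0,0]]'; python3 -m pendant '[[0,-1,0,0],[0,-1,0,0]]'
```

```text
t: 24.92
eef_pos: [450.0, 188.1, 26.1]
tcp_rot: [3.135, 0.002, -1.572]
ft_force: [-4.3, -0.2, 6.5]
opening: 0.623
t: 25.18
eef_pos: [450.7, 188.0, 26.2]
tcp_rot: [3.134, 0.002, -1.572]
ft_force: [-5.0, 0.3, 6.4]
opening: 0.625
t: 25.42
eef_pos: [451.4, 188.0, 26.2]
tcp_rot: [3.133, 0.002, -1.571]
ft_force: [-5.0, 0.5, 6.8]
opening: 0.627
```

```bash
python3 -m pendant '[[0,-1,0,0],[0,-1,0,0]]'; python3 -m pendant '[[0,-1,0,0],[0,-1,0,0]]'; python3 -m pendant '[[0,-1,0,0],[0,-1,0,0]]'; python3 -c "
from h import *
t=pic('top'); crop(t,(185,140,265,200),8,'pics/c20.png')"
```

```text
t: 25.68
eef_pos: [452.1, 188.0, 26.3]
tcp_rot: [3.132, 0.002, -1.571]
ft_force: [-5.1, -0.2, 5.5]
opening: 0.626
t: 25.92
eef_pos: [452.4, 188.0, 26.3]
tcp_rot: [3.131, 0.001, -1.571]
ft_force: [-5.6, 0.7, 8.3]
opening: 0.626
t: 26.18
eef_pos: [452.4, 187.9, 26.3]
tcp_rot: [3.128, 0.001, -1.571]
ft_force: [-8.1, 1.5, 8.1]
opening: 0.629
```

View pics/c20.png

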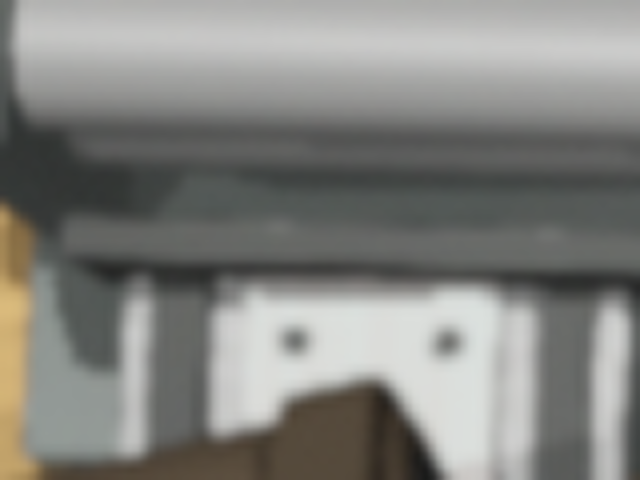

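Travel stalled at x = 452.4 with the push force rising, so the plate is home against the stop. I'll relax, then let go.

```bash
python3 -m pendant '[[0,0,0,0],[0,0,0,0]]'; python3 -m pendant '[[0,0,0,0],[0,0,0,0],[0,0,0,0],[0,0,0,0],[0,0,0,0],[0,0,0,0]]' 0
python3 - <<'E'
from h import *
s=pic("scene"); crop(s,(330,130,480,270),4,"pics/c21.png")
E
```

```text
t: 26.48
eef_pos: [452.3, 188.0, 26.3]
tcp_rot: [3.128, 0.001, -1.571]
ft_force: [-4.4, -0.4, 6.0]
opening: 0.626
t: 27.22
eef_pos: [452.3, 188.0, 26.3]
tcp_rot: [3.128, 0.001, -1.571]
ft_force: [0.2, -0.3, -0.3]
opening: 0.999
```

View pics/c21.png

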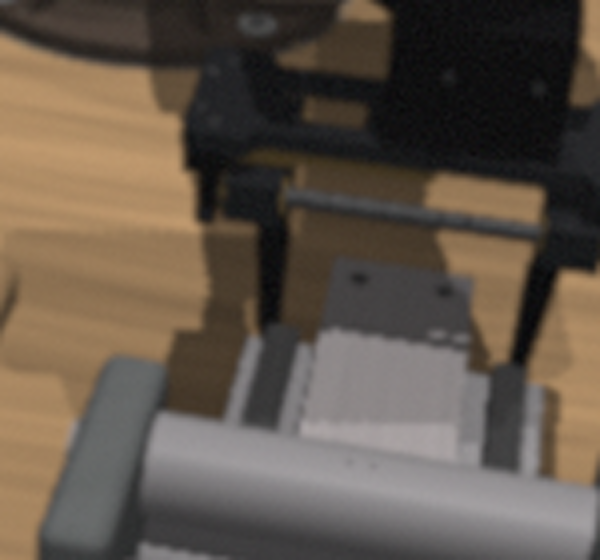

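The fingers are open on either side of the plate, which lies on the bed with its near end overhanging. I'll go straight up and then back for a clear view.

```bash
python3 -m pendant '[[0,0,-8,0],[0,0,-25,0],[0,0,-50,0],[0,0,-80,0],[0,0,-110,0],[0,0,-140,0],[0,0,-160,0],[0,0,-170,0]]'; python3 -m pendant '[[40,0,-10,0],[90,0,-20,0],[140,0,-30,0],[190,0,-30,0],[240,0,-30,0],[270,0,-30,0],[280,0,-30,0],[280,0,-30,0]]'
python3 - <<'E'
from h import *
t=pic("top"); crop(t,(150,95,310,290),3,"pics/a.png")
s=pic("scene"); crop(s,(330,130,480,270),3,"pics/b.png")
a,b=[cv2.imread(f"pics/{k}.png") for k in "ab"]
h=max(a.shape[0],b.shape[0]);pad=lambda x:cv2.copyMakeBorder(x,0,h-x.shape[0],0,0,0)
cv2.imwrite("pics/c22.png",np.hstack([pad(a)[:,:360],pad(b)[:,:440]]))
crop(t,(195,160,275,255),6,"pics/c23.png")
E
```

```text
t: 28.28
eef_pos: [454.8, 187.8, 197.7]
tcp_rot: [3.13, 0.002, -1.571]
ft_force: [-0.4, 0.4, 0.1]
opening: 1.002
t: 29.28
eef_pos: [454.8, -92.1, 227.0]
tcp_rot: [3.129, 0.002, -1.572]
ft_force: [0.7, 0.5, 1.1]
opening: 1.0
```

View pics/c22.png

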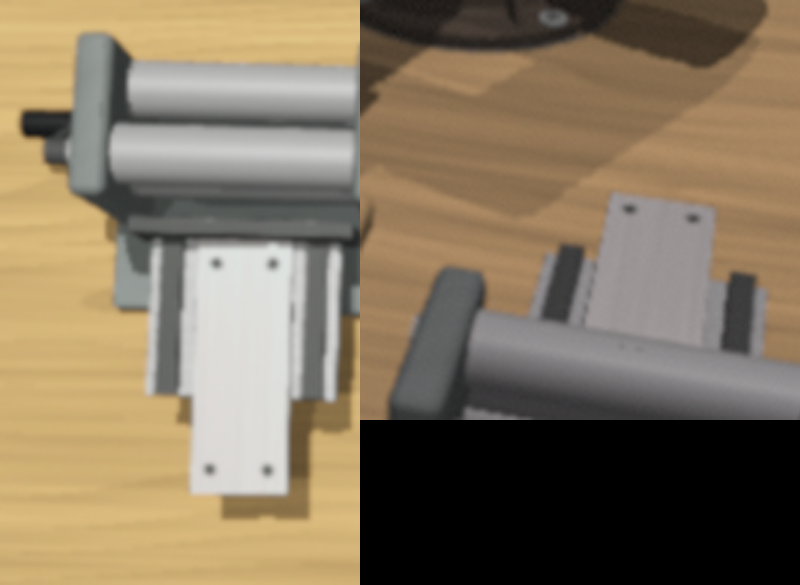

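View pics/c23.png

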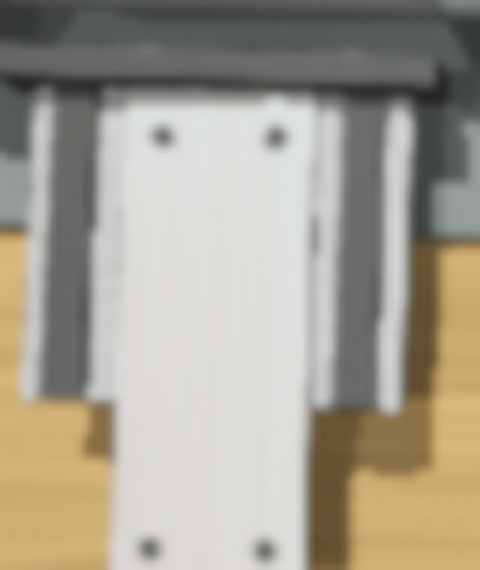

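Run:
```python
from h import *
t=pic("top")
f=lambda U,o,k:(np.array(U,float)+.5)/k-.5+np.array(o)
n=px2w(t,f([(190,493),(289,495)],(150,95),3),76); b=px2w(t,f([(148,395),(335,401)],(150,95),3),70)
fe=px2w(t,f([(128,100),(314,106)],(195,160),6),76); gl=px2w(t,f([(90,395),(333,405)],(195,160),6),70)
print("near",n[:,:2],"bed",b[:,:2],"far",fe[:,:2],"guides",gl[:,:2])
print("near-bed",b[:,0].mean()-n[:,0].mean())
over(t,loops(P=(489.5,188.5,0)),(150,95,310,290),3,"pics/o24.png")
for q in ("plate_center","mallet"): print(q,[np.round(c2w(t,r["at"]),1) for r in vision.find_in(t,q)[:1]])
s=pic("scene");cv2.imwrite("pics/s25.png",s["pixels"][:,:,::-1])
cv2.imwrite("pics/t25.png",t["pixels"][:,:,::-1])
```

```text
near [[409.78933289 217.86516653]
 [409.99007763 155.83628021]] bed [[470.60111072 248.15685337]
 [469.45066446 129.53806944]] far [[566.23989485 218.34575671]
 [565.54646759 159.24075383]] guides [[472.79338183 228.04497699]
 [471.34718048 150.94365608]]
near-bed 60.136182327355755
plate_center [array([490.8, 186.1,  78. ])]
mallet [array([565.9,  -4.7,  26.4])]
```

View pics/o24.png

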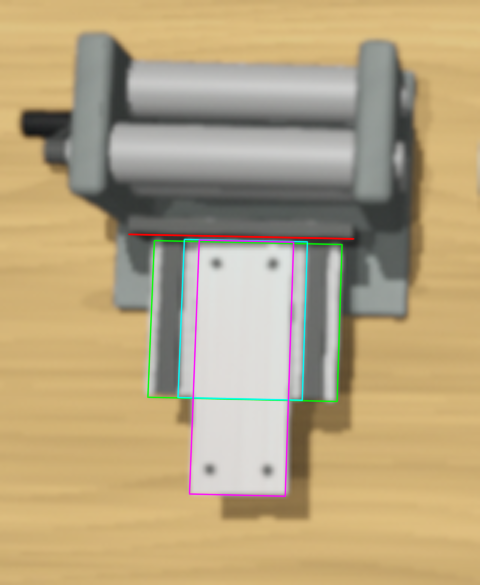

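View pics/t25.png

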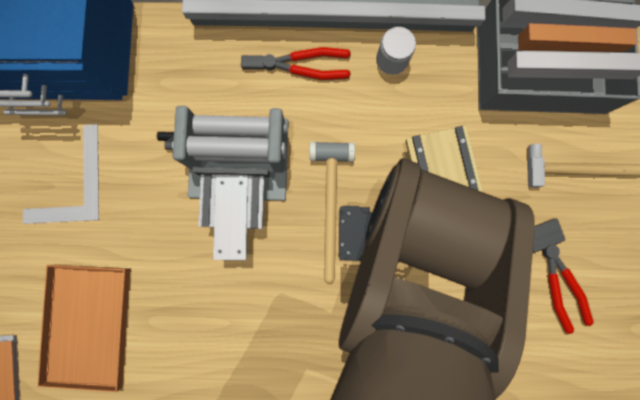

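The plate sticks out 60.1 mm over the bed's near edge (60 when fully home). It is centred within about 2 mm and lies square, and the mallet is where it started. I'll hand in.

```bash
python3 -c "
from cell import env,job
print(env.state()['t'],env.state()['qvel'].round(3)); print(job.job_done())"
```

```text
29.575 [-0.004  0.001 -0.001 -0.001  0.    -0.002]
the job is handed in; nothing more can be done
None
```

The plate is on the feed bed of the rolls, against the stop bar and between the guides. I handed the job in at about 29.6 s. It reports no verdict.

**What I did:**
- I pushed the plate along the board from its far end with the fingers shut, until about 64 mm overhung. That is the top of the two-fifths you asked for.
- I gripped the overhanging end by its sides, lifted it, carried it level to the rolls and lowered it until I felt the bed.
- I slid it forward until it stalled against the stop, then let go and moved clear.

**Last checks (top camera):**

| Check | Result |
|---|---|
| Plate over the bed's near edge | 60.1 mm (60 mm is fully home) |
| Sideways offset between the guides | about 2 mm |
| Angle to the feed direction | under 1° by eye |
| Mallet | in the same place in the picture; detected positions agree within 4 mm |
| Gripper | open, nothing touched, arm at rest |

**What disagreed:**
- **Fingertips:** the real fingertips are about 27 mm above the reported TCP. I found this by touching down on the bare board and corrected every height for it.
- **Plate after the push:** the scene camera put its centre 2 to 6 mm away from where the top camera did. I used the top camera's value for the grip.
- **Flatness on the bed:** I judged this from the pictures and the contact forces, and did not measure it directly.

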